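# Tip out the battery pail and take it off its hook

### The arm

A 6-joint arm with a two-finger parallel gripper is mounted at the origin on the work surface; the furniture and walls round the work are solid. World frame = base frame: x ahead of the robot, y to its left, z up, the work surface at z = 0. Lengths are in m, angles in rad, forces in N, time in s.
With the tool pointing down it reaches from about 0.4 to 0.825 m from the base axis. Payload 7 kg.
Tool frame: the origin (TCP) lies on the centre line of the jaws, within the pads' length; the fingertips stand tip_reach ahead of it and the grasp point (between the pads) is the TCP (tip_reach is the distance from the TCP to the fingertips, in m); z points along the fingers, y is the line along which they close (so a half turn about z gives the same grasp; the last joint's range is limited). The gripper opens to 88 mm and grips with 3 to 60 N. Pads are 19 mm wide; open, the fingers measure 130 mm over their backs; the gripper's body (78 mm by 193 mm) begins 47 mm behind the grasp point.
Start: joints at [-0.821, 0.359, 0.012, 0, -1.224, -0.288], TCP at [0.301, -0.604, 0.246] pointing down, gripper open.
Joint ranges: [-3.07, 3.07], [-1.43, 2.12], [-1.02, 1.25], [-3.03, 1.67], [-3.05, -0], [-3.03, 3.03]. Speed limits (rad/s): [2.39, 2.39, 3.01, 3.14, 3.14, 3.14].

### API

Orientations are given as [roll, pitch, yaw] about the fixed x, y, z axes, in that order (R = Rz(yaw) Ry(pitch) Rx(roll)).
In Python, from station import get_state, grab_frame, calibration, job_done, find_in, mark_of, tip_reach gives the robot as it stands.
- The arm moves only by the shell command python3 -m handwheel 'ROWS' [OPENING] [FORCE]. ROWS is JSON, a list of rows, each an object with "delta_pos": the shift along the world's x, y, z in units of 30 mm (1.0 is 30 mm), a list of three; "dr": the turn, a rotation vector about the world's x, y, z in degrees, a list of three. In form: [{"delta_pos": [tx, ty, tz], "dr": [rx, ry, rz]}, ...]. A call has 1 to 10 rows; each row shifts and turns the commanded pose from where the row before left it; what a row does not reach is not made up. A row lasts 1/10 s, in which the tool goes at most 50 mm and 8.59 degrees, less where a joint would pass 70% of its speed; a pose out of reach is approached as far as the arm can. A call is refused whole if a number of a shift passes 1 or a number of a turn 8.59, either way. A call with a gripper value outside its range is refused whole. OPENING is the closure, from -1 (fully open) to 1 (shut), set as the call begins (- or left out, the last holds). The fingers move at their own pace and stop on an object; FORCE is the grip in N (left out, the last holds). Time passes only in rows, so rows that do not move let the fingers close. It gives the time, the measured TCP pose, the force, the opening and the grip force at its end, in the units of the state.
- get_state(): the state, without advancing time (a new reading comes with each control period).
- grab_frame(name): name is "scene" or "top" or "wrist"; returns the picture (420x560x3 uint8, red, green, blue); there is no depth.
- calibration(name): a dict with "fx", "fy", "cx", "cy" (pixels), "extrinsics" (4x4, takes a point from world to camera coordinates). Camera axes: x right, y down, z forward; pixel columns grow to the right and rows downward; lengths in m; the calibration is good to about 2 mm. A picture is of the moment at which its call begins: read the wrist's pose just before it. calibration takes no time and is no camera call; for the wrist camera it gives the pose at the moment of the call.
- job_done(): hands the job in; it is judged then, once.
Trained networks look in the newest picture that a camera, given by its name, has taken for a name from the list of things; names that differ only in an ending like _2 or _b are one class to them, and where a whole thing is asked for, a point or a joint stands for the part that bears it (a point fixed in the world has none). Each returns a list of dicts, best first, with "conf" (0 to 1); they miss things now and then, are a little off and sometimes report something else, mostly with a low value. They report only what shows in the picture. A call takes as long as a camera call.
- find_in(camera, query): "location" ([column, row] in pixels, amid what is visible of it).
- mark_of(camera, query): "location" ([column, row] in pixels: a listed point, or the origin of a listed thing).
The state is a dict: "t": time; "q": joint angles; "qd": joint speeds; "joint_efforts": joint torques, N m; "eef_pos": TCP position; "ee_rot": TCP orientation; "force": force on the tool from outside, world axes, zero at the start; "moment": the same for the moment, N m; "width": finger opening in m; "gripper_force": force on a finger pad.
Only numpy, scipy, OpenCV 4.12 (cv2) and the standard library are available. Lean on these libraries where they do the work, as an engineer would, in place of code of your own. Each camera call takes 0.05 s, during which the arm holds its last target. There are 200 camera calls.

### The job

Empty the little green pail of used batteries into the wooden tray below it: leave it hanging by its bail on the twin hook and swing its bottom up by the low handle until all three batteries have slid out into the tray. Then let it swing back down, lift it by the bail off the hook and stand it gently upright on the round cork mat. Leave the ink bottle and the cup where they are.

Things in the scene. Friction and masses are not known exactly. Their poses are not given: they have to be found in the camera images.
- pail: green, slick (friction 0.18) steel pail, 0.3 kg empty, 90 mm high, 68 mm diameter at the foot, 112 mm at the rim, open on top. Origin: centre of the foot's underside; z up through the mouth, -x to its low handle, y along the bail's ears (82 mm above the foot). Starts hanging plumb, low handle on the rack's -x side, foot 55 mm above the desk. Batteries slide out at a tilt of about 100 degrees
- bail_grip (a point): middle of the dark wood sleeve (12 mm diameter, 44 mm long, along y) on top of the pail's bail, a wire handle (6 mm wire, 130 mm wide) that swings freely about the ears' line, 65 mm below this point. Under the upright bail the pail can turn 2.2 rad, low handle rising, mouth going to +x. Let go off the hook, the bail slowly falls aside. Axes as the pail's when upright
- tip_handle (a point): middle of the dark wood sleeve (10 mm diameter, 36 mm long, along the pail's y) of the low tipping handle, a fixed wire loop near the pail's bottom: 75 mm to -x from the pail's axis, 9 mm above its foot, about 35 mm clear of the wall. The sleeve can turn between the fingers. Axes as the pail's
- hook (a point): midway between the two prongs of the twin hook, on the bail wire's resting line, 203 mm above the desk. Rack (hook and tray) fixed; x from the open tips to the posts, z up. Prongs: 7 mm wire 36 mm to either side in y; to +x they run level at 228 mm height to posts 128 mm away. Tips, 13 mm to -x, turn up to 232 mm height: the bail must rise about 32 mm to leave to -x
- tray_floor (a point): centre of the inner floor, 7 mm above the desk, of the light wooden tray of the rack: 185 mm along x, 160 mm along y, walls 7 mm thick, their tops 28 mm above the desk; axes as the hook's. It lies under the pail, 33 mm off to +x of it
- mat: round cork mat, 130 mm diameter, 4 mm thick, fixed flat on the desk; origin at the centre of its underside
- battery_0: used AA cell, black with a copper end, 15 x 50 x 15 mm, 23 g; origin at the centre of its underside, long axis y. Starts lying in the pail with the two others
- battery_1: used AA cell, black with a copper end, 15 x 50 x 15 mm, 23 g; origin at the centre of its underside, long axis y. Starts lying in the pail with the two others
- battery_2: used AA cell, black with a copper end, 15 x 50 x 15 mm, 23 g; origin at the centre of its underside, long axis y. Starts lying in the pail with the two others
- ink_bottle: dark blue ink bottle with black cap, 52 x 52 x 62 mm; a bystander to be left where it is. Origin at the centre of its underside
- coffee_cup: white cup with red lines, 63 x 88 x 51 mm; a bystander to be left where it is. Origin at the centre of its underside

How it is judged:
On the way, in this order (a step that is already met when the one before it is completed fails the run):
1. the hanging pail is tipped by its low handle until it lies on its side, its bail still in the hook (angle between pail's own z axis and vertical above 1.2 rad and distance between bail_grip and hook below 0.025 m), for 0.05 s.
2. all three batteries lie in the tray while the pail still hangs from the hook (x of battery_0 in the frame of tray_floor between -0.09 and 0.09 m and y of battery_0 in the frame of tray_floor between -0.08 and 0.08 m and z of each of battery_0, battery_1, battery_2 in the frame of tray_floor below 0.05 m and x of battery_1 in the frame of tray_floor between -0.09 and 0.09 m and y of battery_1 in the frame of tray_floor between -0.08 and 0.08 m and x of battery_2 in the frame of tray_floor between -0.09 and 0.09 m and y of battery_2 in the frame of tray_floor between -0.08 and 0.08 m and distance between bail_grip and hook below 0.025 m), for 0.2 s.
At the end, for the whole second after the job is handed in: The pail stands upright (within 0.1 rad) and at rest with its whole foot on the cork mat (its axis within 27 mm of the mat's centre), and all three batteries lie still in the wooden tray (x of battery_0 in the frame of tray_floor between -0.09 and 0.09 m and y of battery_0 in the frame of tray_floor between -0.08 and 0.08 m and z of each of battery_0, battery_1, battery_2 in the frame of tray_floor below 0.05 m and x of battery_1 in the frame of tray_floor between -0.09 and 0.09 m and y of battery_1 in the frame of tray_floor between -0.08 and 0.08 m and x of battery_2 in the frame of tray_floor between -0.09 and 0.09 m and y of battery_2 in the frame of tray_floor between -0.08 and 0.08 m and horizontal distance between pail and mat below 0.027 m and height (world z) of pail below 0.008 m and angle between pail's own z axis and vertical below 0.1 rad and linear speed of each of pail, battery_0, battery_1, battery_2 below 0.03 m/s); the robot touches nothing.
It fails at once if the ink bottle is pushed out of its place (distance of ink_bottle from where it was at the start of the episode above 0.03 m).
It fails at once if the coffee cup is pushed out of its place (distance of coffee_cup from where it was at the start of the episode above 0.03 m).
It fails at once if the pail is dropped or banged down on the mat or the desk (height (world z) of pail below 0.035 m and linear speed of pail above 0.45 m/s).
It also fails if it takes over 72 s, if anything falls off the work surface, if the arm or the gripper's body presses on something with over 40 N, if the wrist force passes 120 N, or if a joint passes its speed limit or range.

## Working session

There is one attempt and no reset: what is moved stays moved. The work goes in short steps, Python scripts to look and compute and a shell command to move; the robot and the scene stay as the last step left them, time stands still between calls to the robot, and variables do not carry over. Pictures are saved under pics/ and viewed, at most 10 in all, crops included, and the job is handed in when it is done.

```bash
mkdir -p pics; cat > h.py <<'E'
import numpy as np, cv2
from station import *
def look(cams=("scene","top"),save=None,qs=()):
    for c in cams:
        im=grab_frame(c)
        if save: cv2.imwrite(f"pics/{save}_{c}.png",im[:,:,::-1])
        for q in qs:
            print(c,q,[(np.round(d["location"]).tolist(),round(d["conf"],2)) for d in mark_of(c,q)[:2]])
def ray(c,px):
    k=calibration(c);E=np.array(k["extrinsics"]);R,t=E[:3,:3],E[:3,3]
    d=R.T@np.array([(px[0]-k["cx"])/k["fx"],(px[1]-k["cy"])/k["fy"],1]);return -R.T@t,d
def atz(c,px,z):
    o,d=ray(c,px);return o+d*(z-o[2])/d[2]
def tri(pairs):
    A=0;b=0
    for c,px in pairs:
        o,d=ray(c,px);d/=np.linalg.norm(d);P=np.eye(3)-np.outer(d,d);A=A+P;b=b+P@o
    return np.linalg.solve(A,b)
def proj(c,p):
    k=calibration(c);E=np.array(k["extrinsics"]);v=E[:3,:3]@np.array(p)+E[:3,3]
    return k["fx"]*v[0]/v[2]+k["cx"],k["fy"]*v[1]/v[2]+k["cy"]
E
python3 - <<'E'
from h import *
look(save="a",qs=["pail","bail_grip","tip_handle","hook","tray_floor","mat","ink_bottle","coffee_cup"])
s=get_state();print(s["t"],s["eef_pos"],s["ee_rot"],s["width"],tip_reach if not callable(tip_reach) else tip_reach())
for c in("scene","top"):print(c,ray(c,(280,210)))
a=cv2.imread("pics/a_scene.png");b=cv2.imread("pics/a_top.png")
cv2.imwrite("pics/a.png",cv2.resize(np.hstack([a,b]),(800,300)))
E
```

```text
scene pail [([306.0, 291.0], 0.68)]
scene bail_grip [([311.0, 266.0], 0.73), ([278.0, 198.0], 0.42)]
scene tip_handle [([296.0, 325.0], 0.62)]
scene hook []
scene tray_floor []
scene mat [([278.0, 197.0], 0.76)]
scene ink_bottle [([236.0, 162.0], 0.68)]
scene coffee_cup [([268.0, 155.0], 0.94)]
top pail [([353.0, 186.0], 0.65)]
top bail_grip [([370.0, 174.0], 0.63)]
top tip_handle [([391.0, 198.0], 0.86)]
top hook [([166.0, 210.0], 0.51)]
top tray_floor [([338.0, 187.0], 0.82)]
top mat [([235.0, 202.0], 0.56)]
top ink_bottle [([183.0, 256.0], 0.65)]
top coffee_cup [([166.0, 208.0], 0.74)]
0.9 [ 0.30071202 -0.60428483  0.24557689] [-3.14156505e+00 -1.97448872e-05 -2.67981936e+00] 0.08755730834475929 0.019
scene (array([ 0.3843237 , -0.3315322 ,  0.93962832]), array([ 0.07311602,  0.46951656, -0.87990503]))
top (array([0.33764946, 0.11452625, 1.00833568]), array([ 0.10797159, -0.01578966, -0.99423446]))
```

View pics/a_scene.png

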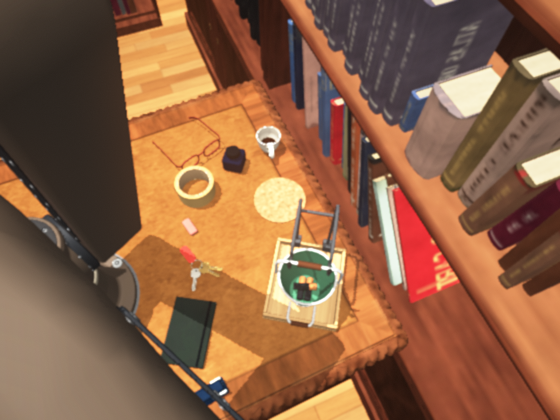

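View pics/a_top.png

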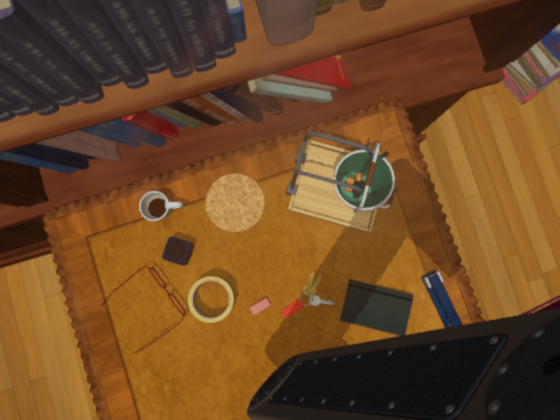

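The scene view shows the pail hanging at about (307,278), with the bail sleeve at (311,266), the low handle at (298,324), the mat at (278,199) and the posts at (300–335,210–245). The top view agrees: the sleeve is near (370,174), the handle near (388,200) and the mat at (235,202).

```bash
python3 - <<'E'
from h import *
p=lambda n,v:print(n,np.round(v,4))
p("bail tri",tri([("scene",(311,266)),("top",(370,174))]))
p("tip tri",tri([("scene",(297,325)),("top",(391,198))]))
p("mat s",atz("scene",(279,199),.004));p("mat t",atz("top",(235,202),.004))
p("bail@.203 s",atz("scene",(311,266),.203));p("bail t",atz("top",(370,174),.203))
p("tip@.064 s",atz("scene",(297,325),.064));p("tip t",atz("top",(391,198),.064))
p("tray t",atz("top",(338,187),.007))
p("posts t",[atz("top",q,.228) for q in((310,134),(290,190))])
# tray outer corners from top at z .028
p("tray corners",[atz("top",q,.028) for q in((288,208),(371,231))])
p("tray corner scene",[atz("scene",q,.028) for q in((265,318),(338,327),(347,246),(280,239))])
p("cup",atz("top",(155,206),.03));p("ink",atz("top",(178,250),.03))
b=cv2.imread("pics/a_top.png")[100:260,260:440];c=cv2.imread("pics/a_scene.png")[190:350,240:370]
cv2.imwrite("pics/b.png",np.hstack([cv2.resize(b,None,fx=2.5,fy=2.5,interpolation=2),cv2.resize(c,None,fx=2.5,fy=2.5,interpolation=2)]))
E
```

```text
bail tri [ 0.4857 -0.0601  0.2012]
tip tri [ 0.4573 -0.1308  0.0641]
mat s [0.4638 0.1992 0.004 ]
mat t [0.4672 0.1971 0.004 ]
bail@.203 s [ 0.4861 -0.0607  0.203 ]
bail t [ 0.4848 -0.0597  0.203 ]
tip@.064 s [ 0.4559 -0.131   0.064 ]
tip t [ 0.4587 -0.1307  0.064 ]
tray t [ 0.4937 -0.0304  0.007 ]
posts t [[0.5535 0.0462 0.228 ]
 [0.4564 0.084  0.228 ]]
tray corners [[ 0.4479  0.0817  0.028 ]
 [ 0.3936 -0.0937  0.028 ]]
tray corner scene [[ 0.3937 -0.0993  0.028 ]
 [ 0.5439 -0.1381  0.028 ]
 [ 0.6012  0.0414  0.028 ]
 [ 0.4498  0.0788  0.028 ]]
cup [0.4601 0.3667 0.03  ]
ink [0.3646 0.318  0.03  ]
```

View pics/b.png

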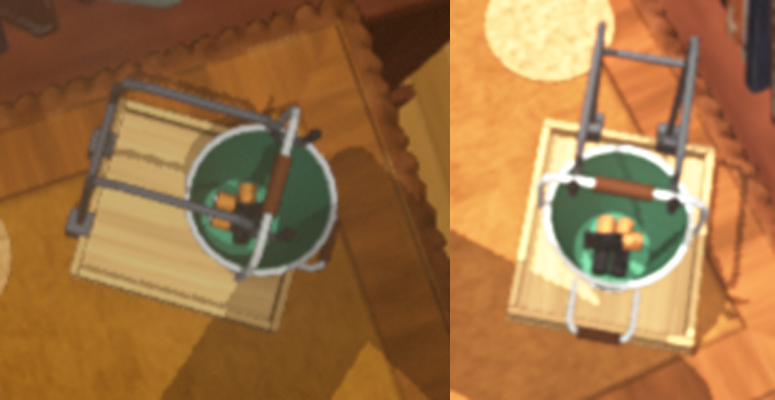

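```bash
python3 -m handwheel '[{"delta_pos":[0.3,0.9,0],"dr":[0,0,-7.4]},{"delta_pos":[0.3,0.9,0],"dr":[0,0,-7.4]},{"delta_pos":[0.3,0.9,0],"dr":[0,0,-7.4]},{"delta_pos":[0.3,0.9,0],"dr":[0,0,-7.4]},{"delta_pos":[0.3,0.9,0],"dr":[0,0,-7.4]},{"delta_pos":[0.3,0.9,0],"dr":[0,0,-7.4]},{"delta_pos":[0.4,0.9,-0.2],"dr":[7.92,-2.57,0]},{"delta_pos":[0.4,0.9,-0.2],"dr":[7.92,-2.57,0]},{"delta_pos":[0.4,0.9,-0.2],"dr":[7.92,-2.57,0]},{"delta_pos":[0.4,0.9,-0.2],"dr":[7.92,-2.57,0]}]' -1 20; python3 -m handwheel '[{"delta_pos":[0.3,0.9,-0.3],"dr":[7.92,-2.57,0]},{"delta_pos":[0.3,0.9,-0.3],"dr":[7.92,-2.57,0]},{"delta_pos":[0,0,0],"dr":[0,0,0]},{"delta_pos":[0,0,0],"dr":[0,0,0]}]'
python3 - <<'E'
from h import *
from scipy.spatial.transform import Rotation as Ro
s=get_state();print(s["t"],s["eef_pos"],s["q"]);print(Ro.from_euler("xyz",s["ee_rot"]).as_matrix().round(3))
look(("scene","top","wrist"),save="c",qs=["tip_handle","bail_grip","hook"])
E
```

```text
t: 1.9
eef_pos: [0.4042, -0.3337, 0.223]
ee_rot: [2.556, 0.004, 2.829]
force: [-1.3, -0.2, -0.8]
width: 0.0878
gripper_force: 0.0
t: 2.3
eef_pos: [0.4202, -0.2817, 0.2028]
ee_rot: [2.274, -0.001, 2.828]
force: [-0.2, -1.0, 0.8]
width: 0.0877
gripper_force: 0.0
2.3 [ 0.42017788 -0.28172872  0.20280357] [-0.79348787  0.43478145  0.00976168 -0.7446109  -1.62567639 -0.94427749]
[[-0.951  0.201  0.235]
 [ 0.309  0.614  0.726]
 [ 0.001  0.763 -0.646]]
scene tip_handle [([296.0, 326.0], 0.96)]
scene bail_grip [([312.0, 264.0], 0.69)]
scene hook []
top tip_handle [([393.0, 194.0], 0.63)]
top bail_grip [([370.0, 175.0], 0.73)]
top hook [([356.0, 190.0], 0.61)]
wrist tip_handle [([278.0, 180.0], 0.61)]
wrist bail_grip [([426.0, 187.0], 0.7), ([355.0, 104.0], 0.41)]
wrist hook [([422.0, 184.0], 0.64)]
```

View pics/c_wrist.png

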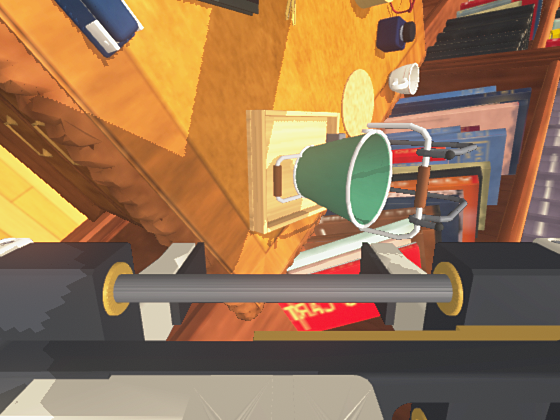

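The wrist view shows the handle sleeve vertical at (278,181), the bail sleeve at (423,186), and the hook prongs' tips at (455,153) and (465,210). The tool is square to the handle.

```bash
python3 - <<'E'
from h import *
p=lambda n,v:print(n,np.round(v,4))
k=calibration("wrist");E=np.array(k["extrinsics"]);p("cam",-E[:3,:3].T@E[:3,3]);p("camR",E[:3,:3])
p("tip",tri([("wrist",(278,181)),("scene",(296.5,325.5))]))
p("tip wst",tri([("wrist",(278,181)),("scene",(296.5,325.5)),("top",(391,198))]))
p("tip w@.064",atz("wrist",(278,181),.064))
p("bail w",tri([("wrist",(424,187)),("scene",(311.5,265)),("top",(370,174.5))]))
p("sleeve ends",[atz("wrist",q,.064) for q in((278,165),(278,197))])
p("bail sleeve ends",[atz("wrist",q,.203) for q in((425,166),(422,208))])
p("tcp proj",proj("wrist",get_state()["eef_pos"]))
E
```

```text
cam [ 0.318  -0.3593  0.294 ]
camR [[ 0.1977  0.6127  0.7652]
 [ 0.8498 -0.4962  0.1778]
 [ 0.4887  0.6151 -0.6188]]
tip [ 0.456  -0.1353  0.0732]
tip wst [ 0.4577 -0.1317  0.068 ]
tip w@.064 [ 0.4636 -0.1276  0.064 ]
bail w [ 0.4852 -0.0594  0.2053]
sleeve ends [[ 0.4459 -0.1218  0.064 ]
 [ 0.4819 -0.1336  0.064 ]]
bail sleeve ends [[ 0.4654 -0.05    0.203 ]
 [ 0.5137 -0.0556  0.203 ]]
tcp proj [281.8501 271.5567]
```

```bash
python3 -m handwheel '[{"delta_pos":[0.115,0.513,-0.48],"dr":[0,0,0]},{"delta_pos":[0.115,0.513,-0.48],"dr":[0,0,0]},{"delta_pos":[0.115,0.513,-0.48],"dr":[0,0,0]},{"delta_pos":[0.115,0.513,-0.48],"dr":[0,0,0]},{"delta_pos":[0.115,0.513,-0.48],"dr":[0,0,0]},{"delta_pos":[0.115,0.513,-0.48],"dr":[0,0,0]},{"delta_pos":[0,0,0],"dr":[0,0,0]},{"delta_pos":[0,0,0],"dr":[0,0,0]}]' 0.41 20
python3 - <<'E'
from h import *
s=get_state();print(s["eef_pos"],s["width"])
look(("wrist",),save="d",qs=["tip_handle"])
print(proj("wrist",(.460,-.131,.065)))
E
```

```text
t: 3.7
eef_pos: [0.4413, -0.1881, 0.1171]
ee_rot: [2.27, -0.0, 2.829]
force: [-0.5, -0.1, 0.5]
width: 0.0295
gripper_force: 0.0
[ 0.44133187 -0.18807692  0.11714407] 0.029470052359808954
wrist tip_handle [([281.0, 226.0], 0.72)]
(np.float64(280.49986769797414), np.float64(221.01502381294753))
```

View pics/d_wrist.png

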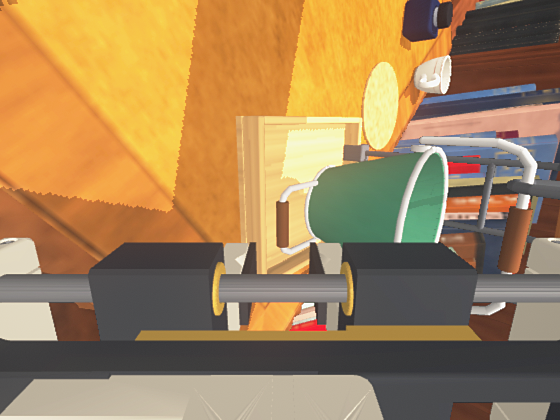

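The sleeve sits at (282,224), vertical and centred between the fingers, whose tips are at (247,265) and (318,265). I'll go in along the tool axis.

```bash
python3 -m handwheel '[{"delta_pos":[0.08,0.24,-0.22],"dr":[0,0,0]},{"delta_pos":[0.08,0.24,-0.22],"dr":[0,0,0]},{"delta_pos":[0.08,0.24,-0.22],"dr":[0,0,0]},{"delta_pos":[0.08,0.24,-0.22],"dr":[0,0,0]},{"delta_pos":[0.08,0.24,-0.22],"dr":[0,0,0]},{"delta_pos":[0.08,0.24,-0.22],"dr":[0,0,0]},{"delta_pos":[0.08,0.24,-0.22],"dr":[0,0,0]},{"delta_pos":[0,0,0],"dr":[0,0,0]},{"delta_pos":[0,0,0],"dr":[0,0,0]}]'
python3 -m handwheel '[{"delta_pos":[0,0,0],"dr":[0,0,0]},{"delta_pos":[0,0,0],"dr":[0,0,0]},{"delta_pos":[0,0,0],"dr":[0,0,0]},{"delta_pos":[0,0,0],"dr":[0,0,0]},{"delta_pos":[0,0,0],"dr":[0,0,0]}]' 1 12
python3 - <<'E'
from h import *
look(("wrist",),save="e",qs=["tip_handle"])
E
```

```text
t: 4.7
eef_pos: [0.4582, -0.1374, 0.0708]
ee_rot: [2.27, 0.0, 2.829]
force: [0.9, -0.8, -0.4]
width: 0.0258
gripper_force: 0.0
t: 5.2
eef_pos: [0.4583, -0.1377, 0.0711]
ee_rot: [2.27, 0.001, 2.828]
force: [0.4, -0.3, -0.3]
width: 0.0094
gripper_force: 12.0
wrist tip_handle [([281.0, 262.0], 0.89)]
```

View pics/e_wrist.png

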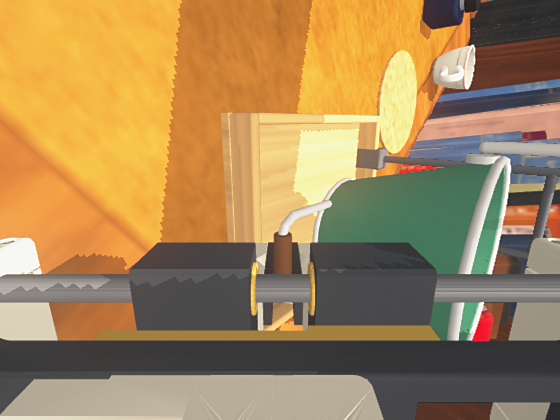

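```bash
python3 - <<'E'
import numpy as np
th=np.radians(np.r_[np.arange(0,80.1,4),np.arange(82,111,2)])
f=np.radians(45.8)+th;r=.1047
P=np.c_[-r*np.sin(f)*.309,-r*np.sin(f)*.951,-r*np.cos(f)]
for t,d in zip(np.degrees(th[1:]),np.diff(P,axis=0)/.03):print(round(t),d.round(3).tolist())
E
```

```text
4 [-0.051, -0.156, 0.18]
8 [-0.047, -0.143, 0.191]
12 [-0.042, -0.13, 0.201]
16 [-0.038, -0.117, 0.211]
20 [-0.033, -0.102, 0.219]
24 [-0.028, -0.088, 0.226]
28 [-0.024, -0.072, 0.231]
32 [-0.018, -0.057, 0.236]
36 [-0.013, -0.041, 0.24]
40 [-0.008, -0.025, 0.242]
44 [-0.003, -0.009, 0.243]
48 [0.002, 0.007, 0.243]
52 [0.008, 0.023, 0.242]
56 [0.013, 0.039, 0.24]
60 [0.018, 0.055, 0.237]
64 [0.023, 0.071, 0.232]
68 [0.028, 0.086, 0.226]
72 [0.033, 0.101, 0.219]
76 [0.037, 0.115, 0.211]
80 [0.042, 0.129, 0.202]
82 [0.023, 0.069, 0.098]
84 [0.024, 0.073, 0.095]
86 [0.025, 0.076, 0.092]
88 [0.026, 0.079, 0.089]
90 [0.027, 0.082, 0.086]
92 [0.027, 0.084, 0.083]
94 [0.028, 0.087, 0.08]
96 [0.029, 0.09, 0.077]
98 [0.03, 0.092, 0.074]
100 [0.031, 0.095, 0.07]
102 [0.031, 0.097, 0.067]
104 [0.032, 0.099, 0.063]
106 [0.033, 0.101, 0.059]
108 [0.033, 0.103, 0.056]
110 [0.034, 0.105, 0.052]
```

```bash
python3 -m handwheel '[{"delta_pos":[-0.051,-0.156,0.18],"dr":[0,0,0]},{"delta_pos":[-0.047,-0.143,0.191],"dr":[0,0,0]},{"delta_pos":[-0.042,-0.13,0.201],"dr":[0,0,0]},{"delta_pos":[-0.038,-0.117,0.211],"dr":[0,0,0]},{"delta_pos":[-0.033,-0.102,0.219],"dr":[0,0,0]},{"delta_pos":[-0.028,-0.088,0.226],"dr":[0,0,0]},{"delta_pos":[-0.024,-0.072,0.231],"dr":[0,0,0]},{"delta_pos":[-0.018,-0.057,0.236],"dr":[0,0,0]},{"delta_pos":[-0.013,-0.041,0.24],"dr":[0,0,0]},{"delta_pos":[-0.008,-0.025,0.242],"dr":[0,0,0]}]'
python3 - <<'E'
from h import *
s=get_state();print(s["force"],s["moment"],s["width"])
look(("wrist","top"),save="f",qs=["tip_handle","bail_grip"])
E
```

```text
t: 6.3
eef_pos: [0.4491, -0.1655, 0.1369]
ee_rot: [2.27, 0.0, 2.828]
force: [0.7, 0.3, -1.4]
width: 0.0095
gripper_force: 12.0
[ 0.65385951  0.26530151 -1.438405  ] [-3.22935914  0.91065944 -0.14649285] 0.009491302103062045
wrist tip_handle [([283.0, 260.0], 0.62)]
wrist bail_grip [([474.0, 242.0], 0.93)]
top tip_handle [([414.0, 196.0], 0.97), ([379.0, 193.0], 0.33)]
top bail_grip [([372.0, 172.0], 0.68)]
```

```bash
python3 -m handwheel '[{"delta_pos":[-0.003,-0.009,0.243],"dr":[0,0,0]},{"delta_pos":[0.002,0.007,0.243],"dr":[0,0,0]},{"delta_pos":[0.008,0.023,0.242],"dr":[0,0,0]},{"delta_pos":[0.013,0.039,0.24],"dr":[0,0,0]},{"delta_pos":[0.018,0.055,0.237],"dr":[0,0,0]},{"delta_pos":[0.023,0.071,0.232],"dr":[0,0,0]},{"delta_pos":[0.028,0.086,0.226],"dr":[0,0,0]},{"delta_pos":[0.033,0.101,0.219],"dr":[0,0,0]},{"delta_pos":[0.037,0.115,0.211],"dr":[0,0,0]},{"delta_pos":[0.042,0.129,0.202],"dr":[0,0,0]}]'
python3 - <<'E'
from h import *
s=get_state();print(s["force"],s["moment"],s["width"])
look(("top",),save="g",qs=["tip_handle","bail_grip","battery_0"])
E
```

```text
t: 7.6
eef_pos: [0.4553, -0.1467, 0.2056]
ee_rot: [2.27, 0.001, 2.828]
force: [0.3, -0.6, -3.5]
width: 0.0094
gripper_force: 12.0
[ 0.26383136 -0.6117781  -3.49565286] [-3.46041315  1.12182486 -0.04252052] 0.009446243365958763
top tip_handle [([414.0, 188.0], 0.6)]
top bail_grip [([368.0, 172.0], 0.83), ([394.0, 191.0], 0.56)]
top battery_0 []
```

```bash
python3 -m handwheel '[{"delta_pos":[0.023,0.069,0.098],"dr":[0,0,0]},{"delta_pos":[0.024,0.073,0.095],"dr":[0,0,0]},{"delta_pos":[0.025,0.076,0.092],"dr":[0,0,0]},{"delta_pos":[0.026,0.079,0.089],"dr":[0,0,0]},{"delta_pos":[0.027,0.082,0.086],"dr":[0,0,0]},{"delta_pos":[0.027,0.084,0.083],"dr":[0,0,0]},{"delta_pos":[0.028,0.087,0.08],"dr":[0,0,0]},{"delta_pos":[0.029,0.09,0.077],"dr":[0,0,0]},{"delta_pos":[0.03,0.092,0.074],"dr":[0,0,0]},{"delta_pos":[0.031,0.095,0.07],"dr":[0,0,0]}]'
python3 -m handwheel '[{"delta_pos":[0.031,0.097,0.067],"dr":[0,0,0]},{"delta_pos":[0.032,0.099,0.063],"dr":[0,0,0]},{"delta_pos":[0,0,0],"dr":[0,0,0]},{"delta_pos":[0,0,0],"dr":[0,0,0]},{"delta_pos":[0,0,0],"dr":[0,0,0]},{"delta_pos":[0,0,0],"dr":[0,0,0]},{"delta_pos":[0,0,0],"dr":[0,0,0]},{"delta_pos":[0,0,0],"dr":[0,0,0]},{"delta_pos":[0,0,0],"dr":[0,0,0]}]'
python3 - <<'E'
from h import *
look(("top","scene"),save="i",qs=["tip_handle","bail_grip","battery_0"])
b=cv2.imread("pics/i_top.png")[90:270,250:450];c=cv2.imread("pics/i_scene.png")[190:350,230:380]
f=lambda a:cv2.resize(a,(400,400),interpolation=2)
cv2.imwrite("pics/i.png",np.hstack([f(b),f(c)]))
E
```

```text
t: 8.8
eef_pos: [0.4633, -0.1219, 0.2306]
ee_rot: [2.27, 0.0, 2.828]
force: [0.6, -0.5, -2.6]
width: 0.0088
gripper_force: 11.9
t: 9.7
eef_pos: [0.4652, -0.1163, 0.2343]
ee_rot: [2.27, 0.0, 2.828]
force: [-0.4, 0.2, -2.4]
width: 0.0085
gripper_force: 11.9
top tip_handle [([401.0, 178.0], 0.68)]
top bail_grip [([372.0, 174.0], 0.81)]
top battery_0 []
scene tip_handle []
scene bail_grip []
scene battery_0 []
```

View pics/i.png

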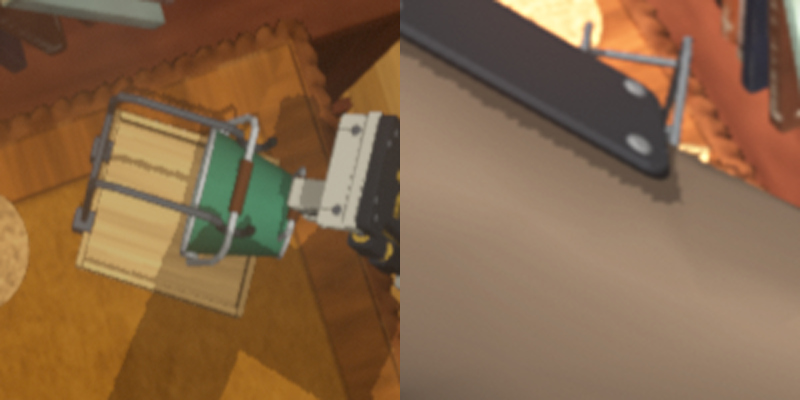

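```bash
python3 -m handwheel '[{"delta_pos":[0.033,0.101,0.059],"dr":[0,0,0]},{"delta_pos":[0.033,0.103,0.056],"dr":[0,0,0]},{"delta_pos":[0,0,0],"dr":[0,0,0]},{"delta_pos":[0,0,0],"dr":[0,0,0]},{"delta_pos":[0,0,0],"dr":[0,0,0]},{"delta_pos":[0,0,0],"dr":[0,0,0]},{"delta_pos":[0,0,0],"dr":[0,0,0]},{"delta_pos":[0,0,0],"dr":[0,0,0]},{"delta_pos":[0,0,0],"dr":[0,0,0]},{"delta_pos":[0,0,0],"dr":[0,0,0]}]'
python3 - <<'E'
from h import *
look(("top","wrist"),save="j",qs=["tip_handle","bail_grip","battery_0"])
b=cv2.imread("pics/j_top.png")[90:270,250:450];c=cv2.imread("pics/j_wrist.png")
cv2.imwrite("pics/j.png",np.hstack([cv2.resize(b,(400,400),interpolation=2),cv2.resize(c,(400,300),interpolation=3).__class__(0) if 0 else cv2.resize(c,(400,400))]))
E
```

```text
t: 11.1
eef_pos: [0.4672, -0.1102, 0.2378]
ee_rot: [2.27, 0.0, 2.828]
force: [-0.3, 0.4, -2.0]
width: 0.0085
gripper_force: 11.8
top tip_handle [([396.0, 178.0], 0.68)]
top bail_grip [([370.0, 176.0], 0.8)]
top battery_0 [([391.0, 186.0], 0.66), ([182.0, 252.0], 0.34)]
wrist tip_handle [([281.0, 257.0], 0.75)]
wrist bail_grip [([296.0, 233.0], 0.72)]
wrist battery_0 []
```

View pics/j.png

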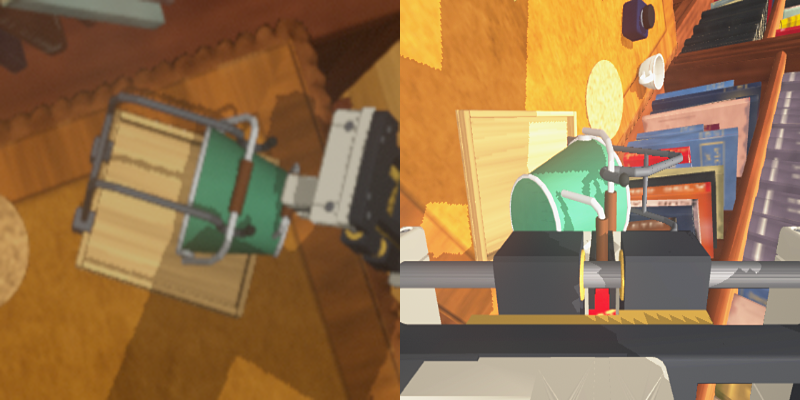

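```bash
python3 -m handwheel '[{"delta_pos":[0.034,0.105,0.052],"dr":[0,0,0]},{"delta_pos":[0.035,0.107,0.048],"dr":[0,0,0]},{"delta_pos":[0,0,0],"dr":[0,0,0]},{"delta_pos":[0,0,0],"dr":[0,0,0]},{"delta_pos":[0,0,0],"dr":[0,0,0]},{"delta_pos":[0,0,0],"dr":[0,0,0]},{"delta_pos":[0,0,0],"dr":[0,0,0]},{"delta_pos":[0,0,0],"dr":[0,0,0]},{"delta_pos":[0,0,0],"dr":[0,0,0]},{"delta_pos":[0,0,0],"dr":[0,0,0]}]'
python3 - <<'E'
from h import *
look(("top",),save="k",qs=["tip_handle","bail_grip","battery_0"])
a=cv2.imread("pics/j_top.png")[100:260,270:420].astype(int);b=cv2.imread("pics/k_top.png")[100:260,270:420].astype(int)
m=abs(a-b).sum(2)>60;print(m.sum());ys,xs=np.where(m);print(np.histogram2d(ys+100,xs+270,bins=[8,8],range=[[100,260],[270,420]])[0].astype(int))
E
```

```text
t: 12.5
eef_pos: [0.4693, -0.1038, 0.2408]
ee_rot: [2.27, 0.0, 2.828]
force: [-1.0, -1.7, -1.6]
width: 0.0091
gripper_force: 11.9
top tip_handle []
top bail_grip [([373.0, 175.0], 0.92), ([390.0, 185.0], 0.67)]
top battery_0 []
1430
[[  0   0   0   0   0   0   0   0]
 [  0   0   0   0   1   0  22  27]
 [  0   0   0  20 107  57   4 122]
 [  0   0   0  84  97   2 142 128]
 [  0   0   0 125  28  20 182 127]
 [  0   0   2  28  21  26  37   0]
 [  0   0   1   0   0   0   0   0]
 [  0   0   0   0   0  17   3   0]]
```

```bash
python3 -m handwheel '[{"delta_pos":[0.035,0.108,0.045],"dr":[0,0,0]},{"delta_pos":[0.036,0.11,0.041],"dr":[0,0,0]},{"delta_pos":[0.036,0.111,0.037],"dr":[0,0,0]},{"delta_pos":[0,0,0],"dr":[0,0,0]},{"delta_pos":[0,0,0],"dr":[0,0,0]},{"delta_pos":[0,0,0],"dr":[0,0,0]},{"delta_pos":[0,0,0],"dr":[0,0,0]},{"delta_pos":[0,0,0],"dr":[0,0,0]},{"delta_pos":[0,0,0],"dr":[0,0,0]},{"delta_pos":[0,0,0],"dr":[0,0,0]}]'
python3 - <<'E'
from h import *
look(("top",'wrist'),save="l",qs=["tip_handle","bail_grip","battery_0"])
b=cv2.imread("pics/l_top.png")[90:270,250:450];c=cv2.imread("pics/l_wrist.png")[40:340,120:520]
cv2.imwrite("pics/l.png",np.hstack([cv2.resize(b,(400,400),interpolation=2),cv2.resize(c,(400,400))]))
E
```

```text
t: 13.7
eef_pos: [0.4723, -0.0957, 0.2461]
ee_rot: [2.272, 0.004, 2.829]
force: [-6.0, -11.1, 11.4]
width: 0.0092
gripper_force: 12.0
top tip_handle [([391.0, 172.0], 0.64)]
top bail_grip [([370.0, 173.0], 0.86), ([387.0, 174.0], 0.7)]
top battery_0 [([336.0, 183.0], 0.3)]
wrist tip_handle [([282.0, 256.0], 0.89), ([275.0, 232.0], 0.59)]
wrist bail_grip [([274.0, 234.0], 0.87)]
wrist battery_0 []
```

View pics/l.png

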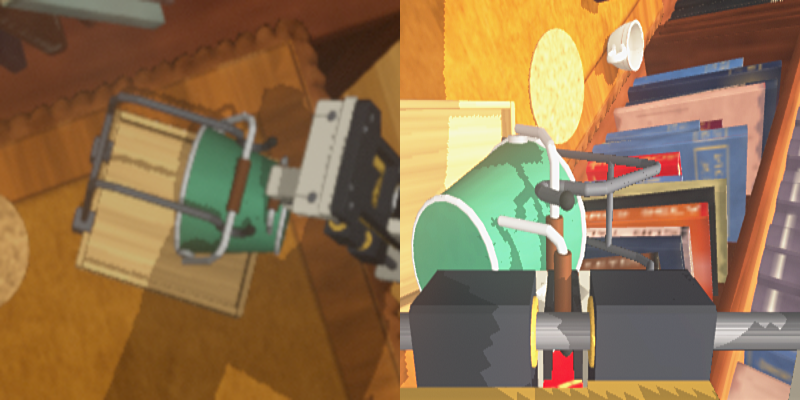

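The pail is well past its side, the bail sleeve is still on the hook at (370,173), and the visible part of the tray is empty. The batteries may be lying under the pail. There's 17 N of load on the tool, so I'll back off a little and swing part way back to see.

```bash
python3 -m handwheel '[{"delta_pos":[-0.036,-0.111,0],"dr":[0,0,0]},{"delta_pos":[-0.036,-0.11,-0.02],"dr":[0,0,0]},{"delta_pos":[-0.035,-0.108,-0.03],"dr":[0,0,0]},{"delta_pos":[-0.035,-0.107,-0.048],"dr":[0,0,0]},{"delta_pos":[-0.034,-0.105,-0.052],"dr":[0,0,0]},{"delta_pos":[-0.033,-0.103,-0.056],"dr":[0,0,0]},{"delta_pos":[-0.033,-0.101,-0.059],"dr":[0,0,0]},{"delta_pos":[0,0,0],"dr":[0,0,0]}]'
python3 -m handwheel '[{"delta_pos":[-0.063,-0.196,-0.13],"dr":[0,0,0]},{"delta_pos":[-0.061,-0.187,-0.144],"dr":[0,0,0]},{"delta_pos":[-0.057,-0.177,-0.157],"dr":[0,0,0]},{"delta_pos":[-0.054,-0.166,-0.169],"dr":[0,0,0]},{"delta_pos":[-0.051,-0.155,-0.181],"dr":[0,0,0]},{"delta_pos":[-0.047,-0.142,-0.193],"dr":[0,0,0]},{"delta_pos":[-0.042,-0.129,-0.202],"dr":[0,0,0]},{"delta_pos":[-0.037,-0.115,-0.211],"dr":[0,0,0]},{"delta_pos":[-0.033,-0.101,-0.219],"dr":[0,0,0]}]'
python3 - <<'E'
from h import *
look(("top","wrist"),save="m",qs=["tip_handle","bail_grip","battery_0"])
print([(np.round(d["location"]).tolist(),round(d["conf"],2)) for d in find_in("top","battery_0")])
im=grab_frame("top");sub=im[100:260,270:420].astype(int)
m=(sub.max(2)<55)
for y in range(0,160,6):print(''.join('#' if m[y:y+6,x:x+4].mean()>.4 else '.' for x in range(0,150,4)))
E
```

```text
t: 14.9
eef_pos: [0.465, -0.1166, 0.2361]
ee_rot: [2.269, -0.0, 2.828]
force: [-0.4, -0.2, -1.3]
width: 0.0092
gripper_force: 12.0
t: 15.8
eef_pos: [0.4517, -0.1576, 0.1877]
ee_rot: [2.27, 0.0, 2.828]
force: [-0.2, -0.9, -1.7]
width: 0.0062
gripper_force: 9.2
top tip_handle [([416.0, 191.0], 0.58)]
top bail_grip [([369.0, 174.0], 0.92)]
top battery_0 [([236.0, 202.0], 0.19)]
wrist tip_handle [([194.0, 205.0], 0.71), ([288.0, 198.0], 0.53)]
wrist bail_grip [([392.0, 231.0], 0.64)]
wrist battery_0 [([274.0, 205.0], 0.86), ([287.0, 199.0], 0.61)]
[]
......................................
......................................
......................................
......................................
......................................
......................................
......................................
......................................
......................................
......................................
......................................
......................................
......................................
......................................
......................................
......................................
......................................
......................................
......................................
......................................
......................................
......................................
......................................
......................................
......................................
......................................
......................................
```

```bash
python3 -m handwheel '[{"delta_pos":[0,0,0],"dr":[0,0,0]},{"delta_pos":[0,0,0],"dr":[0,0,0]},{"delta_pos":[0,0,0],"dr":[0,0,0]},{"delta_pos":[0,0,0],"dr":[0,0,0]},{"delta_pos":[0,0,0],"dr":[0,0,0]},{"delta_pos":[0,0,0],"dr":[0,0,0]},{"delta_pos":[0,0,0],"dr":[0,0,0]},{"delta_pos":[0,0,0],"dr":[0,0,0]}]'
python3 - <<'E'
from h import *
look(("wrist","top"),save="n",qs=["tip_handle","bail_grip","battery_0","pail"])
for c in("wrist","top"): print(c,"rest handle",proj(c,(.462,-.131,.065)),"bail",proj(c,(.4852,-.06,.203)))
print("find",[(np.round(d["location"]).tolist(),round(d["conf"],2)) for c in("wrist","top") for d in find_in(c,"battery_0")])
print([np.round(atz("wrist",p,.0145),3).tolist() for p in((274,205),(287,199))])
a=cv2.imread("pics/n_wrist.png");b=cv2.imread("pics/n_top.png")[100:250,260:460]
cv2.imwrite("pics/n.png",np.hstack([cv2.resize(a[:,100:],(460,420)),cv2.resize(b,(340,420),interpolation=2)]))
E
```

```text
t: 17.1
eef_pos: [0.4518, -0.1573, 0.1883]
ee_rot: [2.27, 0.0, 2.828]
force: [0.9, 0.4, 0.1]
width: 0.0005
gripper_force: 0.0
wrist tip_handle [([182.0, 222.0], 0.74), ([239.0, 199.0], 0.24)]
wrist bail_grip [([393.0, 228.0], 0.93)]
wrist battery_0 [([391.0, 229.0], 0.74)]
wrist pail [([237.0, 202.0], 0.93)]
top tip_handle [([404.0, 199.0], 0.76)]
top bail_grip [([371.0, 174.0], 0.88)]
top battery_0 [([361.0, 186.0], 0.65), ([363.0, 186.0], 0.57)]
top pail [([362.0, 189.0], 0.57)]
wrist rest handle (np.float64(189.9205107173279), np.float64(215.37319831244022)) bail (np.float64(388.3754156296078), np.float64(228.61611509269548))
top rest handle (np.float64(391.1610762597577), np.float64(196.333899954715)) bail (np.float64(370.1461534848924), np.float64(173.76959521958412))
find [([360.0, 184.0], 0.54), ([372.0, 185.0], 0.45), ([371.0, 192.0], 0.45)]
[[0.544, 0.012, 0.015], [0.55, 0.039, 0.015]]
```

View pics/n.png

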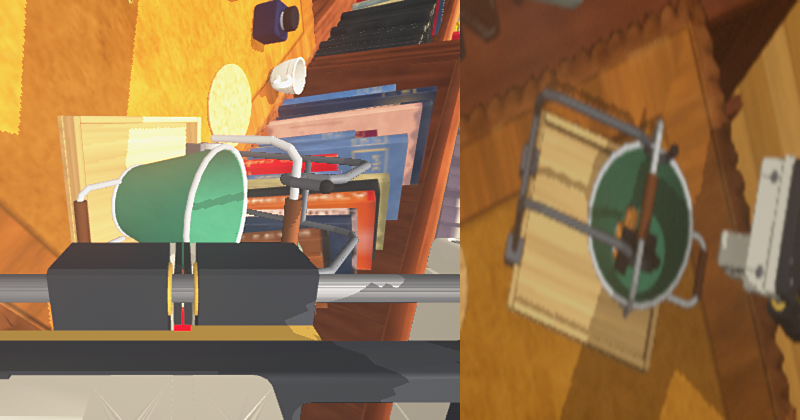

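All three batteries are still in the pail (orange ends in the top inset at about (630,235)). The bail is on the hook, and the sleeve slipped out of the pads on the way back. I'll measure from the saved pictures what tilt I really had.

```bash
cat > fit.py <<'E'
from h import *
u=np.array([.309,.951,0]);v=np.array([-.951,.309,0]);zz=np.array([0,0,1.])
H0=np.array([.4852,-.0597,.203])
def ring(r,h,th,al,lift=0):
    # al: bail lean, ears toward -u
    e=H0+zz*lift+.065*(-u*np.sin(al)-zz*np.cos(al))
    rh=-u*np.cos(th)+zz*np.sin(th);hh=zz*np.cos(th)+u*np.sin(th)
    a=np.linspace(0,2*np.pi,48)
    return [e+(h-.082)*hh+r*(np.cos(t)*rh+np.sin(t)*v) for t in a], e+(.009-.082)*hh+.075*rh
def sil(cam,th,al):
    pts=[proj(cam,p) for r,h in((.034,0),(.056,.09)) for p in ring(r,h,th,al)[0]]
    m=np.zeros((420,560),np.uint8);cv2.fillConvexPoly(m,cv2.convexHull(np.array(pts,np.float32)).astype(np.int32),1);return m>0
def green(im):
    h=cv2.cvtColor(im,cv2.COLOR_BGR2HSV);return (h[...,0]>62)&(h[...,0]<95)&(h[...,1]>70)&(h[...,2]>30)
def fit(fn,cam="top",box=(100,270,270,412)):
    g=green(cv2.imread(fn));w=np.zeros_like(g);w[box[0]:box[1],box[2]:box[3]]=1;g&=w
    gm=cv2.morphologyEx(g.astype(np.uint8),cv2.MORPH_CLOSE,np.ones((9,9)))>0
    res=[]
    for th in range(-20,131,3):
        for al in(-15,0,15,30):
            s=sil(cam,np.radians(th),np.radians(al))&w
            res.append(((gm&s).sum()/(gm|s).sum(),th,al))
    return gm.sum(),[(round(float(a),3),b,c) for a,b,c in sorted(res)[::-1][:5]]
E
python3 - <<'E'
from fit import *
for f in"agijkln":print(f,fit(f"pics/{f}_top.png"))
E
```

```text
Traceback (most recent call last):
  File "fit.py", line 21, in fit
    s=sil(cam,np.radians(th),np.radians(al))&w
      ~~~^^^^^^^^^^^^^^^^^^^^^^^^^^^^^^^^^^^
  File "fit.py", line 11, in sil
    pts=[proj(cam,p) for r,h in((.034,0),(.056,.09)) for p in ring(r,h,th,al)[0]]
         ~~~~^^^^^^^
  File "h.py", line 20, in proj
    k=calibration(c);E=np.array(k["extrinsics"]);v=E[:3,:3]@np.array(p)+E[:3,3]
ValueError: time passes only in moves, steps and waits
```

```bash
sed -i 's/^from station import \*/from station import *\nimport functools, station\ncalibration=functools.cache(station.calibration)/' h.py
python3 - <<'E'
from fit import *
for f in"agijkln":print(f,fit(f"pics/{f}_top.png"))
E
```

```text
a (np.int64(192), [(0.07, -5, 0), (0.07, 22, 0), (0.07, -8, 0), (0.07, 25, 0), (0.07, 19, 0)])
g (np.int64(1200), [(0.439, 88, -15), (0.436, 85, -15), (0.435, 91, -15), (0.424, 82, -15), (0.421, 94, -15)])
i (np.int64(1433), [(0.578, 97, -15), (0.568, 94, -15), (0.568, 100, -15), (0.555, 91, -15), (0.551, 103, -15)])
j (np.int64(1539), [(0.61, 100, -15), (0.6, 97, -15), (0.6, 94, -15), (0.595, 91, -15), (0.592, 103, -15)])
k (np.int64(1696), [(0.625, 106, -15), (0.615, -5, 0), (0.612, 85, -15), (0.612, -8, 0), (0.609, 22, 0)])
l (np.int64(1816), [(0.657, -5, 0), (0.652, -8, 0), (0.65, 25, 0), (0.647, -2, 0), (0.647, 106, -15)])
n (np.int64(143), [(0.058, 97, 0), (0.058, 97, -15), (0.057, 91, 15), (0.057, 100, 0), (0.057, 94, -15)])
```

```bash
python3 - <<'E'
import fit
from fit import *
def green(im):
    b,g,r=[im[...,i].astype(int) for i in range(3)];return (g>r+6)&(g>=b-2)
fit.green=green
for f in"agijkln":print(f,fit.fit(f"pics/{f}_top.png",box=(110,260,300,400 if f in"gijkl" else 412)))
E
```

```text
Traceback (most recent call last):
AttributeError: 'function' object has no attribute 'fit'
```

```bash
python3 - <<'E'
s=open('fit.py').read()
i=s.index("    h=cv2.cvt");j=s.index("def fit(")
s=s[:i]+"    b,g,r=[im[...,i].astype(int) for i in range(3)];return (g>r+6)&(g>=b-2)\n"+s[j:]
s=s.replace("(-15,0,15,30)","(-30,-20,-10,0,10,20)")
open('fit.py','w').write(s)
from fit import *
for f in"agijkln":print(f,fit(f"pics/{f}_top.png",box=(110,260,300,395 if f in "gijkl" else 412)))
E
```

```text
a (np.int64(2030), [(0.742, -5, 0), (0.739, -8, 0), (0.738, 22, 0), (0.733, 25, 0), (0.732, 16, 0)])
g (np.int64(2282), [(0.919, 82, -10), (0.905, 85, -10), (0.901, 79, -10), (0.898, 97, -20), (0.896, 94, -20)])
i (np.int64(1997), [(0.862, 100, -10), (0.851, 91, -10), (0.85, 103, -10), (0.847, 88, -10), (0.847, 94, -10)])
j (np.int64(2037), [(0.853, 97, -20), (0.845, 94, -20), (0.83, 100, -20), (0.821, 91, -20), (0.814, 106, -10)])
k (np.int64(2057), [(0.821, 94, -30), (0.814, 97, -30), (0.8, 100, -30), (0.8, 91, -30), (0.799, 88, -20)])
l (np.int64(2155), [(0.845, 94, -30), (0.834, 97, -30), (0.827, 103, -20), (0.825, 106, -20), (0.825, 91, -30)])
n (np.int64(1927), [(0.691, -5, 0), (0.69, -2, 0), (0.688, -8, 0), (0.685, 7, 0), (0.684, 1, 0)])
```

The fit says what happened: the pail stayed at about 97°. The friction of the fixed tool held it back while the bail leaned. For a second try I'll grip harder and turn the tool with the pail over the last part. First, back to the pre-grasp pose.

```bash
python3 -m handwheel '[{"delta_pos":[-0.12,-0.35,0],"dr":[0,0,0]},{"delta_pos":[-0.12,-0.35,0],"dr":[0,0,0]},{"delta_pos":[-0.11,-0.33,0],"dr":[0,0,0]},{"delta_pos":[0,0,-0.5],"dr":[0,0,0]},{"delta_pos":[0,0,-0.5],"dr":[0,0,0]},{"delta_pos":[0,0,-0.5],"dr":[0,0,0]},{"delta_pos":[0,0,-0.5],"dr":[0,0,0]},{"delta_pos":[0,0,-0.37],"dr":[0,0,0]},{"delta_pos":[0,0,0],"dr":[0,0,0]},{"delta_pos":[0,0,0],"dr":[0,0,0]}]' 0.41 12
python3 - <<'E'
from h import *
s=get_state();print(s["eef_pos"],s["width"])
look(("wrist","top"),save="o",qs=["tip_handle","bail_grip"])
look(("wrist",),qs=["tip_handle"]);look(("wrist",),qs=["tip_handle"])
print(proj("wrist",(.460,-.131,.065)))
E
```

```text
t: 18.7
eef_pos: [0.4414, -0.1881, 0.117]
ee_rot: [2.269, -0.0, 2.829]
force: [0.5, -0.3, 0.4]
width: 0.0257
gripper_force: 0.0
[ 0.44135695 -0.18813634  0.11699251] 0.02574651631548274
wrist tip_handle [([282.0, 238.0], 0.89)]
wrist bail_grip [([516.0, 240.0], 0.78)]
top tip_handle [([388.0, 197.0], 0.78)]
top bail_grip [([368.0, 174.0], 0.56)]
wrist tip_handle [([291.0, 210.0], 0.95)]
wrist tip_handle [([288.0, 217.0], 0.67)]
(np.float64(280.21057884484065), np.float64(221.74531102819796))
```

```bash
python3 -m handwheel '[{"delta_pos":[0,0,0],"dr":[0,0,0]},{"delta_pos":[0,0,0],"dr":[0,0,0]},{"delta_pos":[0,0,0],"dr":[0,0,0]},{"delta_pos":[0,0,0],"dr":[0,0,0]},{"delta_pos":[0,0,0],"dr":[0,0,0]},{"delta_pos":[0,0,0],"dr":[0,0,0]},{"delta_pos":[0,0,0],"dr":[0,0,0]},{"delta_pos":[0,0,0],"dr":[0,0,0]},{"delta_pos":[0,0,0],"dr":[0,0,0]},{"delta_pos":[0,0,0],"dr":[0,0,0]}]' >/dev/null
python3 - <<'E'
from h import *
d=cv2.imread("pics/d_wrist.png");T=d[198:245,272:318]  # handle template from first approach
ims=[d]+[grab_frame("wrist")[:,:,::-1] for _ in range(5)]
for im in ims:
    r=cv2.matchTemplate(np.ascontiguousarray(im[150:300,220:380]),T,cv2.TM_CCOEFF_NORMED);_,m,_,l=cv2.minMaxLoc(r)
    print(round(m,3),"sleeve at",l[0]+220-272+282,l[1]+150-198+224)
E
```

```text
1.0 sleeve at 282 224
0.808 sleeve at 283 226
0.95 sleeve at 286 222
0.837 sleeve at 289 217
0.764 sleeve at 290 215
0.756 sleeve at 291 214
```

```bash
for i in 1 2; do python3 -m handwheel '[{"delta_pos":[0,0,0],"dr":[0,0,0]},{"delta_pos":[0,0,0],"dr":[0,0,0]},{"delta_pos":[0,0,0],"dr":[0,0,0]},{"delta_pos":[0,0,0],"dr":[0,0,0]},{"delta_pos":[0,0,0],"dr":[0,0,0]},{"delta_pos":[0,0,0],"dr":[0,0,0]},{"delta_pos":[0,0,0],"dr":[0,0,0]},{"delta_pos":[0,0,0],"dr":[0,0,0]},{"delta_pos":[0,0,0],"dr":[0,0,0]},{"delta_pos":[0,0,0],"dr":[0,0,0]}]' >/dev/null; done
cat > tm.py <<'E'
from h import *
d=cv2.imread("pics/d_wrist.png");T=d[198:245,272:318]
for _ in range(8):
    im=grab_frame("wrist")[:,:,::-1]
    r=cv2.matchTemplate(np.ascontiguousarray(im[150:300,220:380]),T,cv2.TM_CCOEFF_NORMED);_,m,_,l=cv2.minMaxLoc(r)
    print(round(m,2),l[0]+220-272+282,l[1]+150-198+224,end=" | ")
print(get_state()["t"])
E
python3 tm.py
```

```text
0.87 288 219 | 0.85 288 218 | 0.85 287 219 | 0.9 286 220 | 0.92 284 222 | 0.93 282 225 | 0.82 281 228 | 0.75 281 229 | 22.85
```

```bash
python3 -m handwheel '[{"delta_pos":[0.08,0.245,-0.215],"dr":[0,0,0]},{"delta_pos":[0.08,0.245,-0.215],"dr":[0,0,0]},{"delta_pos":[0.08,0.245,-0.215],"dr":[0,0,0]},{"delta_pos":[0.08,0.245,-0.215],"dr":[0,0,0]},{"delta_pos":[0.08,0.245,-0.215],"dr":[0,0,0]},{"delta_pos":[0.08,0.245,-0.215],"dr":[0,0,0]},{"delta_pos":[0.08,0.245,-0.215],"dr":[0,0,0]},{"delta_pos":[0.05,0.12,-0.1],"dr":[0,0,0]},{"delta_pos":[0,0,0],"dr":[0,0,0]}]'
python3 -m handwheel '[{"delta_pos":[0,0,0],"dr":[0,0,0]},{"delta_pos":[0,0,0],"dr":[0,0,0]},{"delta_pos":[0,0,0],"dr":[0,0,0]},{"delta_pos":[0,0,0],"dr":[0,0,0]}]' 1 12
python3 - <<'E'
from h import *
look(("wrist","top"),save="p",qs=["tip_handle","bail_grip"])
E
```

```text
t: 23.75
eef_pos: [0.4596, -0.1325, 0.0687]
ee_rot: [2.269, -0.0, 2.829]
force: [0.7, -0.6, 1.0]
width: 0.0259
gripper_force: 0.0
t: 24.15
eef_pos: [0.4597, -0.1335, 0.0693]
ee_rot: [2.27, 0.001, 2.828]
force: [0.0, -0.8, 0.3]
width: 0.0091
gripper_force: 12.0
wrist tip_handle [([281.0, 261.0], 0.79)]
wrist bail_grip []
top tip_handle [([391.0, 196.0], 0.96)]
top bail_grip [([370.0, 175.0], 0.62)]
```

```bash
python3 - <<'E'
import numpy as np
th=np.arange(0,125,4);f=np.radians(45.8+th);r=.1047
tl=np.radians(40+np.clip(th-56,0,None))
S=r*np.sin(f)+.005*np.cos(tl)
H=-r*np.cos(f)+.005*np.sin(tl)+np.clip((th-56)/24,0,1)*.002
P=np.c_[-S*.309,-S*.951,H]
for t,d in zip(th[1:],np.diff(P,axis=0)/.03):
    if t>56:print(t,d.round(3).tolist())
E
python3 -m handwheel '[{"delta_pos":[-0.051,-0.156,0.18],"dr":[0,0,0]},{"delta_pos":[-0.047,-0.143,0.191],"dr":[0,0,0]},{"delta_pos":[-0.042,-0.13,0.201],"dr":[0,0,0]},{"delta_pos":[-0.038,-0.117,0.211],"dr":[0,0,0]},{"delta_pos":[-0.033,-0.102,0.219],"dr":[0,0,0]},{"delta_pos":[-0.028,-0.088,0.226],"dr":[0,0,0]},{"delta_pos":[-0.024,-0.072,0.231],"dr":[0,0,0]},{"delta_pos":[-0.018,-0.057,0.236],"dr":[0,0,0]},{"delta_pos":[-0.013,-0.041,0.24],"dr":[0,0,0]},{"delta_pos":[-0.008,-0.025,0.242],"dr":[0,0,0]}]' 1 8
python3 -m handwheel '[{"delta_pos":[-0.003,-0.009,0.243],"dr":[0,0,0]},{"delta_pos":[0.002,0.007,0.243],"dr":[0,0,0]},{"delta_pos":[0.008,0.023,0.242],"dr":[0,0,0]},{"delta_pos":[0.013,0.039,0.24],"dr":[0,0,0]},{"delta_pos":[0,0,0],"dr":[0,0,0]},{"delta_pos":[0,0,0],"dr":[0,0,0]}]'
python3 - <<'E'
from fit import *
look(("top",),save="q",qs=["tip_handle","bail_grip"]);print(fit("pics/q_top.png",box=(110,260,300,398)))
E
```

```text
60 [0.02, 0.063, 0.256]
64 [0.026, 0.079, 0.251]
68 [0.031, 0.095, 0.245]
72 [0.036, 0.11, 0.237]
76 [0.04, 0.125, 0.229]
80 [0.045, 0.139, 0.219]
84 [0.049, 0.152, 0.197]
88 [0.054, 0.165, 0.186]
92 [0.057, 0.177, 0.173]
96 [0.061, 0.188, 0.16]
100 [0.064, 0.198, 0.145]
104 [0.067, 0.207, 0.131]
108 [0.07, 0.215, 0.115]
112 [0.072, 0.222, 0.099]
116 [0.074, 0.228, 0.082]
120 [0.076, 0.233, 0.066]
124 [0.077, 0.237, 0.048]
t: 25.45
eef_pos: [0.4505, -0.1612, 0.135]
ee_rot: [2.27, 0.001, 2.828]
force: [0.7, -0.4, -1.5]
width: 0.0094
gripper_force: 8.0
t: 26.05
eef_pos: [0.4512, -0.1592, 0.1636]
ee_rot: [2.27, 0.001, 2.828]
force: [0.4, -1.1, -0.9]
width: 0.0093
gripper_force: 8.0
top tip_handle [([414.0, 193.0], 0.69), ([169.0, 211.0], 0.63)]
top bail_grip [([335.0, 187.0], 0.43)]
(np.int64(2334), [(0.802, 55, -10), (0.801, 70, -20), (0.798, 49, -10), (0.797, 67, -20), (0.796, 73, -20)])
```

```bash
python3 -m handwheel '[{"delta_pos":[0,0,0],"dr":[0,0,0]},{"delta_pos":[0,0,0],"dr":[0,0,0]},{"delta_pos":[0.02,0.063,0.256],"dr":[-3.8,1.24,0]},{"delta_pos":[0.026,0.079,0.251],"dr":[-3.8,1.24,0]},{"delta_pos":[0.031,0.095,0.245],"dr":[-3.8,1.24,0]},{"delta_pos":[0.036,0.11,0.237],"dr":[-3.8,1.24,0]},{"delta_pos":[0.04,0.125,0.229],"dr":[-3.8,1.24,0]},{"delta_pos":[0.045,0.139,0.219],"dr":[-3.8,1.24,0]}]' 1 50
python3 -m handwheel '[{"delta_pos":[0.049,0.152,0.197],"dr":[-3.8,1.24,0]},{"delta_pos":[0.054,0.165,0.186],"dr":[-3.8,1.24,0]},{"delta_pos":[0.057,0.177,0.173],"dr":[-3.8,1.24,0]},{"delta_pos":[0.061,0.188,0.16],"dr":[-3.8,1.24,0]},{"delta_pos":[0.064,0.198,0.145],"dr":[-3.8,1.24,0]},{"delta_pos":[0,0,0],"dr":[0,0,0]},{"delta_pos":[0,0,0],"dr":[0,0,0]}]'
python3 - <<'E'
from fit import *
look(("top",),save="r",qs=["tip_handle","bail_grip","battery_0"]);print(fit("pics/r_top.png",box=(110,260,300,393)))
E
```

```text
t: 27.0
eef_pos: [0.4571, -0.1408, 0.2071]
ee_rot: [2.691, 0.0, 2.828]
force: [-0.7, -0.6, -1.6]
width: 0.008
gripper_force: 50.0
t: 27.7
eef_pos: [0.4661, -0.114, 0.2328]
ee_rot: [3.036, 0.0, 2.83]
force: [0.8, -2.4, 1.1]
width: 0.0079
gripper_force: 50.0
top tip_handle []
top bail_grip [([184.0, 252.0], 0.5)]
top battery_0 []
(np.int64(0), [(0.0, 130, 20), (0.0, 130, 10), (0.0, 130, 0), (0.0, 130, -10), (0.0, 130, -20)])
```

```bash
python3 -m handwheel '[{"delta_pos":[0.067,0.207,0.131],"dr":[-3.8,1.24,0]},{"delta_pos":[0.07,0.215,0.115],"dr":[-3.8,1.24,0]},{"delta_pos":[0.072,0.222,0.099],"dr":[-3.8,1.24,0]},{"delta_pos":[0,0,0],"dr":[0,0,0]},{"delta_pos":[0,0,0],"dr":[0,0,0]},{"delta_pos":[0,0,0],"dr":[0,0,0]},{"delta_pos":[0,0,0],"dr":[0,0,0]},{"delta_pos":[0,0,0],"dr":[0,0,0]}]'
python3 - <<'E'
from fit import *
look(("scene","wrist","top"),save="s",qs=["tip_handle","bail_grip","battery_0","tray_floor","pail"])
for c in("scene","wrist","top"):
    print(c,[np.round(proj(c,p)).tolist() for p in ((.4952,-.03,.007),(.505,0,.007),(.4852,-.06,.203))])
    g=green(cv2.imread(f"pics/s_{c}.png"));ys,xs=np.where(g);print(g.sum(),np.percentile(xs,[5,50,95]) if len(xs) else "",np.percentile(ys,[5,50,95]) if len(xs) else "")
E
```

```text
t: 28.7
eef_pos: [0.4721, -0.0961, 0.2431]
ee_rot: [-3.037, -0.001, 2.827]
force: [2.0, -4.1, 4.9]
width: 0.0079
gripper_force: 50.0
scene tip_handle []
scene bail_grip []
scene battery_0 []
scene tray_floor []
scene pail []
wrist tip_handle [([285.0, 257.0], 0.65)]
wrist bail_grip [([351.0, 244.0], 0.57)]
wrist battery_0 []
wrist tray_floor []
wrist pail []
top tip_handle [([399.0, 180.0], 0.86), ([394.0, 186.0], 0.74)]
top bail_grip [([371.0, 173.0], 0.71), ([394.0, 186.0], 0.33)]
top battery_0 [([164.0, 208.0], 0.29)]
top tray_floor []
top pail [([396.0, 186.0], 0.91)]
scene [[306.0, 284.0], [308.0, 271.0], [310.0, 266.0]]
1794 [169. 382. 396.] [189. 261. 360.]
wrist [[360.0, 185.0], [386.0, 185.0], [351.0, 246.0]]
9211 [288. 347. 465.] [163.  209.  317.5]
top [[338.0, 186.0], [324.0, 182.0], [370.0, 174.0]]
758 [281.  365.5 387. ] [ 87. 193. 202.]
```

```bash
python3 - <<'E'
from fit import *
print(fit("pics/s_wrist.png","wrist",(0,240,150,560)))
im=cv2.imread("pics/s_wrist.png")
def ch(p):
    b,g,r=[int(x) for x in p]
    h,s,v=cv2.cvtColor(np.uint8([[p]]),cv2.COLOR_BGR2HSV)[0,0]
    if v<55:return '#'
    if 40<h<100 and s>50:return 'g'
    if s<60:return 'w' if v>120 else '+'
    if h<9 or h>170:return 'r'
    if h<16:return 'o'
    if h<40:return '.' if v>150 else ','
    return 'b'
for y in range(100,262,5):print(y,''.join(ch(np.median(im[y:y+5,x:x+4].reshape(-1,3),0).astype(np.uint8)) for x in range(160,520,4)))
E
```

```text
(np.int64(8151), [(0.738, 82, -30), (0.731, 79, -30), (0.723, 64, -30), (0.723, 67, -30), (0.722, 85, -30)])
100 oooooooo........ooo...oooooooooooooooooooooooooooooooooo............................o.....
105 ooooooooo..............oooooooooooooooooooooooooooooooooo...........................o.....
110 oooooooooo................oooooooooooooooooooooooooooooooo..........................o.....
115 oooooooooo.................ooooo....................................................o.....
120 ooooooooooo.................ooo........................................oo...........o.....
125 oooooooooooo.................oo........................................oo...o.............
130 ooooooooooooo.................o........................................,.............o....
135 oooooooooooooo.......................................www..............oo..............o...
140 ooooooooooooooo....................................wwwww..............oo..................
145 oooooooooooooooo..................................wwwwwwwww...........ooow,...............
150 ooooooooooooooooo....................
[... 1443 characters left out ...]
ggggggggw....,++++++oooooooooooooor
230 .............ooooooooooooooowooooggggggggggggg,oooogggggggggggww...,,.oooo+++oooooooooroor
235 ..............oooooooooooooowooooggggggggggggg,oooogggggggggggww...,,.oooooo+++oooooorooor
240 oorrrrrrrrrooooooooooooo...oooooo+gggggggggggg+oooogggggggggggww...,..ooooooor++rorroooooo
245 rrrrrrrrrrrrrr+++++++++++ww++oooo+www++++++++++++++++++++++++++w,oo,..ooooooooo+++roroooo,
250 rrrrrrrrrrr++++++++++++++ww++oooo+www+++++++++++++++++++++++++++.....ooooooooooor+++bbb+,o
255 rrrrrrrrr++++++++++++++++ww++oooo++ww++++++++++++++++++++++++++++ooooooorooooooooo++++bbbb
260 rrrrr+++++++++++++++++++,ww++oooo++ww+++++++++++++++++++++++++++++oooooorroooooooor+++++bb
```

```bash
cat > fit1.py <<'E'
from fit import *
import fit as _f
def solve(fn,cam,Hd,box,lo=60,hi=131):
    im=cv2.imread(fn);g=green(im)|((im.min(2)>150)&(im.max(2).astype(int)-im.min(2)<40))
    w=np.zeros_like(g);w[box[0]:box[1],box[2]:box[3]]=1
    gm=(cv2.morphologyEx((g&w).astype(np.uint8),cv2.MORPH_CLOSE,np.ones((15,15)))>0)&w
    out=[]
    for th in range(lo,hi,2):
        t=np.radians(th);rh=-u*np.cos(t)+zz*np.sin(t);hh=zz*np.cos(t)+u*np.sin(t)
        foot=Hd-.075*rh-.009*hh;a=np.linspace(0,2*np.pi,48)
        pts=[proj(cam,foot+h*hh+r*(np.cos(x)*rh+np.sin(x)*v)) for r,h in((.034,0),(.056,.09)) for x in a]
        m=np.zeros(g.shape,np.uint8);cv2.fillConvexPoly(m,cv2.convexHull(np.array(pts,np.float32)).astype(np.int32),1);m=(m>0)&w
        e=foot+.082*hh-H0
        out.append((round(float((m&gm).sum()/(m|gm).sum()),3),th,"ears u,h",np.round([e@u,e[2]],3).tolist(),round(float(np.hypot(e@u,e[2])),3)))
    return sorted(out)[::-1][:4]
E
python3 - <<'E'
from fit1 import *
s=get_state();from scipy.spatial.transform import Rotation as Ro
z=Ro.from_euler("xyz",s["ee_rot"]).as_matrix()[:,2];Hd=s["eef_pos"]+.005*z
print(z,(Hd-H0)@u,(Hd-H0)[2],s["force"],calibration("wrist")["fx"])
for r in solve("pics/s_wrist.png","wrist",Hd,(0,240,180,470)):print(r)
z0=np.array([.237,.728,-.643])
for f,t in(("i",[.4652,-.1163,.2343]),("j",[.4672,-.1102,.2378]),("k",[.4693,-.1038,.2408]),("l",[.4723,-.0957,.2461])):
    print(f,solve(f"pics/{f}_top.png","top",np.array(t)+.01*z0,(110,260,300,392))[:2])
E
```

```text
[-0.03313901 -0.09926715 -0.99450884] -0.03910014450906615 0.035118618892108794 [ 1.42478099 -5.08720651  5.397023  ] 304.6461776294266
(0.854, 98, 'ears u,h', [0.023, -0.049], 0.054)
(0.843, 100, 'ears u,h', [0.02, -0.051], 0.055)
(0.843, 96, 'ears u,h', [0.026, -0.047], 0.054)
(0.815, 94, 'ears u,h', [0.028, -0.045], 0.053)
i [(0.878, 94, 'ears u,h', [0.015, -0.055], 0.057), (0.869, 92, 'ears u,h', [0.018, -0.053], 0.056)]
j [(0.88, 94, 'ears u,h', [0.022, -0.052], 0.056), (0.866, 92, 'ears u,h', [0.024, -0.049], 0.055)]
k [(0.876, 92, 'ears u,h', [0.031, -0.046], 0.056), (0.867, 94, 'ears u,h', [0.028, -0.049], 0.056)]
l [(0.902, 98, 'ears u,h', [0.031, -0.048], 0.057), (0.902, 96, 'ears u,h', [0.034, -0.046], 0.057)]
```

```bash
python3 -m handwheel '[{"delta_pos":[-0.007,-0.022,-0.009],"dr":[7.6,-2.47,0]},{"delta_pos":[-0.007,-0.022,-0.009],"dr":[7.6,-2.47,0]},{"delta_pos":[-0.007,-0.022,-0.009],"dr":[7.6,-2.47,0]},{"delta_pos":[-0.007,-0.022,-0.009],"dr":[7.6,-2.47,0]},{"delta_pos":[-0.007,-0.022,-0.009],"dr":[7.6,-2.47,0]},{"delta_pos":[-0.007,-0.022,-0.009],"dr":[7.6,-2.47,0]},{"delta_pos":[0.038,0.116,-0.01],"dr":[0,0,0]},{"delta_pos":[0.038,0.116,-0.01],"dr":[0,0,0]},{"delta_pos":[0.038,0.116,-0.01],"dr":[0,0,0]},{"delta_pos":[0,0,0],"dr":[0,0,0]}]' 1 30
cat > now.py <<'E'
from fit1 import *
import sys
from scipy.spatial.transform import Rotation as Ro
def main(tag,d=.005):
    s=get_state();z=Ro.from_euler("xyz",s["ee_rot"]).as_matrix()[:,2];Hd=s["eef_pos"]+d*z
    print("t",s["t"],"handle s,h",round(-(Hd-H0)@u,4),round((Hd-H0)[2],4),"F u,v,z",np.round([s["force"]@u,s["force"]@v,s["force"][2]],1),"w",round(s["width"],4))
    look(("wrist","top"),save=tag,qs=["battery_0","bail_grip"])
    for c,b in(("wrist",(0,238,180,470)),("top",(110,260,300,390))):print(c,solve(f"pics/{tag}_{c}.png",c,Hd,b)[:2])
main(sys.argv[1])
E
python3 now.py u1
```

```text
t: 30.6
eef_pos: [0.4708, -0.1018, 0.2428]
ee_rot: [2.43, 0.006, 2.828]
force: [-32.2, -56.5, 39.9]
width: 0.0021
gripper_force: 42.1
t 30.6 handle s,h 0.0413 0.036 F u,v,z [-63.7  13.1  39.9] w 0.0021
wrist battery_0 []
wrist bail_grip [([298.0, 233.0], 0.94), ([319.0, 106.0], 0.21)]
top battery_0 [([182.0, 252.0], 0.74)]
top bail_grip [([371.0, 173.0], 0.9)]
wrist [(0.804, 88, 'ears u,h', [0.034, -0.036], 0.05), (0.796, 86, 'ears u,h', [0.037, -0.034], 0.05)]
top [(0.846, 86, 'ears u,h', [0.037, -0.034], 0.05), (0.829, 84, 'ears u,h', [0.039, -0.031], 0.05)]
```

```bash
python3 -m handwheel '[{"delta_pos":[-0.06,-0.18,0.02],"dr":[0,0,0]},{"delta_pos":[-0.06,-0.18,0.02],"dr":[0,0,0]},{"delta_pos":[0,0,0],"dr":[0,0,0]}]' 1 8
python3 now.py u2
```

```text
t: 31.2
eef_pos: [0.4694, -0.1042, 0.2422]
ee_rot: [2.415, 0.001, 2.826]
force: [-10.2, -19.7, 14.5]
width: 0.0022
gripper_force: 14.2
t 31.2 handle s,h 0.0439 0.0355 F u,v,z [-21.8   3.6  14.5] w 0.0022
wrist battery_0 []
wrist bail_grip [([302.0, 233.0], 0.64), ([313.0, 106.0], 0.21)]
top battery_0 [([167.0, 205.0], 0.68)]
top bail_grip [([369.0, 174.0], 0.68)]
wrist [(0.781, 86, 'ears u,h', [0.034, -0.034], 0.048), (0.769, 84, 'ears u,h', [0.037, -0.031], 0.048)]
top [(0.858, 82, 'ears u,h', [0.039, -0.029], 0.048), (0.849, 84, 'ears u,h', [0.037, -0.031], 0.048)]
```

```bash
python3 -m handwheel '[{"delta_pos":[-0.04,-0.13,0.08],"dr":[0,0,0]},{"delta_pos":[-0.01,-0.03,-0.092],"dr":[7.9,-2.56,0]},{"delta_pos":[-0.01,-0.03,-0.092],"dr":[7.9,-2.56,0]},{"delta_pos":[-0.01,-0.03,-0.092],"dr":[7.9,-2.56,0]},{"delta_pos":[-0.01,-0.03,-0.092],"dr":[7.9,-2.56,0]},{"delta_pos":[-0.01,-0.03,-0.092],"dr":[7.9,-2.56,0]},{"delta_pos":[-0.01,-0.03,-0.092],"dr":[7.9,-2.56,0]},{"delta_pos":[-0.01,-0.03,-0.092],"dr":[7.9,-2.56,0]},{"delta_pos":[0,0,0],"dr":[0,0,0]}]'
sed -i 's/^main(sys.argv\[1\])/main(sys.argv[1],float(sys.argv[2]))/' now.py; python3 now.py u3 .02
python3 - <<'E'
from h import *
s=get_state();print(s["q"].round(2) if hasattr(s["q"],"round") else s["q"])
im=cv2.imread("pics/u3_wrist.png")
def ch(p):
    h,s,v=[int(x) for x in cv2.cvtColor(np.uint8([[p]]),cv2.COLOR_BGR2HSV)[0,0]]
    if v<55:return '#'
    if 40<h<100 and s>50:return 'g'
    if s<60:return 'w' if v>120 else '+'
    if h<9 or h>170:return 'r'
    if h<16:return 'o'
    return '.' if h<40 else 'b'
for y in range(130,300,6):print(y,''.join(ch(np.median(im[y:y+6,x:x+4].reshape(-1,3),0).astype(np.uint8)) for x in range(180,440,4)))
E
```

```text
t: 32.4
eef_pos: [0.4669, -0.1099, 0.2177]
ee_rot: [1.382, -0.018, 2.825]
force: [-0.7, 0.5, -1.1]
width: 0.0005
gripper_force: 0.0
t 32.4 handle s,h 0.0337 0.0184 F u,v,z [ 0.2  0.8 -1.1] w 0.0005
wrist battery_0 []
wrist bail_grip [([247.0, 240.0], 0.98), ([57.0, 104.0], 0.29)]
top battery_0 [([351.0, 182.0], 0.63), ([352.0, 189.0], 0.48)]
top bail_grip [([373.0, 172.0], 0.58), ([351.0, 191.0], 0.4)]
wrist [(0.062, 66, 'ears u,h', [0.063, -0.02], 0.067), (0.06, 68, 'ears u,h', [0.062, -0.024], 0.066)]
top [(0.801, 90, 'ears u,h', [0.039, -0.057], 0.069), (0.8, 92, 'ears u,h', [0.037, -0.059], 0.069)]
[-0.8   0.75 -0.11 -1.3  -2.02 -0.68]
130 wbbrrrrrrrrbbb+rrooorrowwwwwwwwwwwwwwwwwwwwwwwwwwoooooooooooooooo
136 bbbwwwwwwwwbbbwrrooorrowwwwwwwwwwwwwwwwwwwwwwwwwwwwoooooooooooooo
142 wwwwwwwwwwwwbbb+rooorrowwwwwwwwwwwwwwwwwwwwwwwwwwwwoooooooooooooo
148 wwwwwwbbwwwwwwbrroooorrowwww++++++wwwwwwwwwwwwwwwwwoooooooooooooo
154 rrbbwbbbbw++wwwwroooorrowwwwwwwwwwwwwwwwwwwwwwwwwwwwroooooooooooo
160 +++++++++++++wwww+++++rrrwwwwwwwwwwwwwwwwwwwwwwwwwwwwwooooooooooo
166 rrwbb+wwbw....wwwoooo++oowww
[... 877 characters left out ...]

244 ++++++++++++++++++++++ww+o++w++++++++++++++++++++++++++++wooooooo
250 ++++++++++++++++++++++ww+o++w+++++++++++++++++++++++++++woooooooo
256 ++++++++++++++++++++++ww+o++w++++++++++++++++++++++++++++oooooooo
262 ++++++++++++++++++++++..+o++.+++++++++++++++++++++++++++++roooooo
268 ++++++++++++++++++++++..+o++..++++++++++++++++++++++++++++++ooooo
274 ++++++++++++++++++++++.+++++..+++++++++++++++++++++++++++++++++++
280 ++++++++++++++++++++++.+++++..+++++++++++++++++++++++++++++++++++
286 ++++++++++++++++++++++.+++++..+++++++++++++++++++++++++++++++++++
292 ++++++++++++++++++++++.+++++..+++++++++++++++++++++++++++++++++++
298 ++++++++++++++++++++++.+++++..+++++++++++++++++++++++++++++++++++
```

```bash
python3 -m handwheel '[{"delta_pos":[-0.28,-0.87,0],"dr":[0,0,0]},{"delta_pos":[-0.28,-0.87,0],"dr":[-8.06,2.62,0]},{"delta_pos":[-0.293,-0.867,0],"dr":[-8.06,2.62,0]},{"delta_pos":[0,0,-0.84],"dr":[-8.06,2.62,0]},{"delta_pos":[0,0,-0.84],"dr":[-8.06,2.62,0]},{"delta_pos":[0,0,-0.84],"dr":[-8.06,2.62,0]},{"delta_pos":[0,0,-0.84],"dr":[-8.06,2.62,0]},{"delta_pos":[0,0,0],"dr":[0,0,0]},{"delta_pos":[0,0,0],"dr":[0,0,0]},{"delta_pos":[0,0,0],"dr":[0,0,0]}]' 0.41 12
python3 - <<'E'
from scipy.spatial.transform import Rotation as Ro
from h import *
s=get_state();print(Ro.from_euler("xyz",s["ee_rot"]).as_matrix().round(3).tolist())
E
python3 tm.py
```

```text
t: 33.7
eef_pos: [0.4418, -0.1882, 0.1254]
ee_rot: [2.281, 0.001, 2.828]
force: [-0.1, -0.1, 0.2]
width: 0.0261
gripper_force: 0.0
[[-0.951, 0.2, 0.234], [0.308, 0.621, 0.721], [-0.001, 0.758, -0.652]]
0.65 270 237 | 0.61 271 239 | 0.65 272 237 | 0.72 273 232 | 0.91 275 226 | 0.84 280 219 | 0.73 284 214 | 0.68 289 211 | 34.1
```

```bash
python3 -m handwheel '[{"delta_pos":[0,0,-0.28],"dr":[0,0,0]},{"delta_pos":[0.087,0.272,-0.248],"dr":[0,0,0]},{"delta_pos":[0.087,0.272,-0.248],"dr":[0,0,0]},{"delta_pos":[0.087,0.272,-0.248],"dr":[0,0,0]},{"delta_pos":[0.087,0.272,-0.248],"dr":[0,0,0]},{"delta_pos":[0.087,0.272,-0.248],"dr":[0,0,0]},{"delta_pos":[0.087,0.272,-0.248],"dr":[0,0,0]},{"delta_pos":[0.087,0.272,-0.248],"dr":[0,0,0]}]'
python3 -m handwheel '[{"delta_pos":[0.03,0.1,-0.08],"dr":[0,0,0]},{"delta_pos":[0.03,0.1,-0.08],"dr":[0,0,0]},{"delta_pos":[0,0,0],"dr":[0,0,0]}]' 0.6 10
```

```text
t: 34.9
eef_pos: [0.4601, -0.13, 0.0626]
ee_rot: [2.282, -0.001, 2.829]
force: [0.2, -0.1, 0.3]
width: 0.0256
gripper_force: 0.0
t: 35.2
eef_pos: [0.4617, -0.1246, 0.0583]
ee_rot: [2.282, -0.001, 2.829]
force: [1.1, -0.1, -0.0]
width: 0.0178
gripper_force: 0.0
```

```bash
python3 -m handwheel '[{"delta_pos":[0.02,0.06,-0.05],"dr":[0,0,0]},{"delta_pos":[0.02,0.06,-0.05],"dr":[0,0,0]},{"delta_pos":[0,0,0],"dr":[0,0,0]},{"delta_pos":[0,0,0],"dr":[0,0,0]}]' 1 10; python3 - <<'E'
from h import *
look(("wrist","top"),save="w",qs=["tip_handle","bail_grip"])
E
```

```text
t: 35.6
eef_pos: [0.4629, -0.1214, 0.0555]
ee_rot: [2.282, -0.001, 2.828]
force: [-0.1, 0.1, 0.3]
width: 0.0095
gripper_force: 10.0
wrist tip_handle [([282.0, 280.0], 0.7)]
wrist bail_grip []
top tip_handle [([390.0, 198.0], 0.66), ([354.0, 192.0], 0.66)]
top bail_grip []
```

```bash
python3 -m handwheel '[{"delta_pos":[-0.051,-0.156,0.18],"dr":[0,0,0]},{"delta_pos":[-0.047,-0.143,0.191],"dr":[0,0,0]},{"delta_pos":[-0.042,-0.13,0.201],"dr":[0,0,0]},{"delta_pos":[-0.038,-0.117,0.211],"dr":[0,0,0]},{"delta_pos":[-0.033,-0.102,0.219],"dr":[0,0,0]},{"delta_pos":[-0.028,-0.088,0.226],"dr":[0,0,0]},{"delta_pos":[-0.024,-0.072,0.231],"dr":[0,0,0]},{"delta_pos":[-0.018,-0.057,0.236],"dr":[0,0,0]},{"delta_pos":[-0.013,-0.041,0.24],"dr":[0,0,0]},{"delta_pos":[-0.008,-0.025,0.242],"dr":[0,0,0]}]'
python3 -m handwheel '[{"delta_pos":[-0.003,-0.009,0.243],"dr":[0,0,0]},{"delta_pos":[0.002,0.007,0.243],"dr":[0,0,0]},{"delta_pos":[0.008,0.023,0.242],"dr":[0,0,0]},{"delta_pos":[0.013,0.039,0.24],"dr":[0,0,0]},{"delta_pos":[0.018,0.055,0.237],"dr":[0,0,0]},{"delta_pos":[0.023,0.071,0.232],"dr":[0,0,0]},{"delta_pos":[0.028,0.086,0.226],"dr":[0,0,0]},{"delta_pos":[0.033,0.101,0.219],"dr":[0,0,0]},{"delta_pos":[0.037,0.115,0.211],"dr":[0,0,0]},{"delta_pos":[0.042,0.129,0.202],"dr":[0,0,0]}]'
python3 now.py x -.014
```

```text
t: 36.9
eef_pos: [0.4538, -0.1492, 0.1213]
ee_rot: [2.282, -0.001, 2.828]
force: [0.1, -0.8, -1.9]
width: 0.0095
gripper_force: 10.0
t: 37.9
eef_pos: [0.4599, -0.1304, 0.1901]
ee_rot: [2.282, -0.001, 2.828]
force: [0.2, -1.3, -2.3]
width: 0.0095
gripper_force: 10.0
t 37.9 handle s,h 0.0856 -0.0038 F u,v,z [-1.2 -0.6 -2.3] w 0.0095
wrist battery_0 []
wrist bail_grip [([376.0, 238.0], 0.78), ([225.0, 194.0], 0.75)]
top battery_0 []
top bail_grip [([370.0, 176.0], 0.8), ([374.0, 170.0], 0.27)]
wrist [(0.683, 70, 'ears u,h', [0.009, -0.049], 0.05), (0.683, 68, 'ears u,h', [0.01, -0.046], 0.047)]
top [(0.906, 64, 'ears u,h', [0.013, -0.039], 0.041), (0.895, 66, 'ears u,h', [0.012, -0.043], 0.044)]
```

```bash
python3 -m handwheel '[{"delta_pos":[-0.055,-0.17,0.15],"dr":[0,0,0]},{"delta_pos":[-0.055,-0.17,0.15],"dr":[0,0,0]},{"delta_pos":[0,0,0],"dr":[0,0,0]}]' 1 3
python3 -m handwheel '[{"delta_pos":[0,0,0],"dr":[0,0,0]},{"delta_pos":[0,0,0],"dr":[0,0,0]}]' 1 15
python3 now.py x2 0.0
```

```text
t: 38.5
eef_pos: [0.4565, -0.1419, 0.1991]
ee_rot: [2.283, -0.001, 2.828]
force: [-0.4, -0.4, -2.5]
width: 0.0094
gripper_force: 3.0
t: 38.7
eef_pos: [0.4566, -0.1409, 0.1985]
ee_rot: [2.282, -0.001, 2.828]
force: [-0.2, -0.4, -2.6]
width: 0.0094
gripper_force: 15.0
t 38.7 handle s,h 0.086 -0.0045 F u,v,z [-0.4  0.  -2.6] w 0.0094
wrist battery_0 [([352.0, 25.0], 0.53)]
wrist bail_grip [([369.0, 230.0], 0.76), ([366.0, 232.0], 0.73)]
top battery_0 []
top bail_grip [([370.0, 176.0], 0.83)]
wrist [(0.686, 76, 'ears u,h', [0.003, -0.06], 0.06), (0.684, 78, 'ears u,h', [0.001, -0.063], 0.063)]
top [(0.898, 80, 'ears u,h', [-0.001, -0.066], 0.066), (0.896, 78, 'ears u,h', [0.001, -0.063], 0.063)]
```

```bash
python3 -m handwheel '[{"delta_pos":[0.098,0.297,0.374],"dr":[0,0,0]},{"delta_pos":[0.111,0.343,0.326],"dr":[0,0,0]},{"delta_pos":[0.124,0.383,0.274],"dr":[0,0,0]},{"delta_pos":[0.066,0.204,0.115],"dr":[0,0,0]},{"delta_pos":[-0.124,-0.38,0],"dr":[0,0,0]},{"delta_pos":[-0.124,-0.38,0],"dr":[0,0,0]},{"delta_pos":[0,0,0],"dr":[0,0,0]},{"delta_pos":[0.124,0.38,0],"dr":[0,0,0]},{"delta_pos":[0.124,0.38,0],"dr":[0,0,0]},{"delta_pos":[0,0,0],"dr":[0,0,0]}]'
python3 now.py y1 0.0
```

```text
t: 40.0
eef_pos: [0.4688, -0.1023, 0.2314]
ee_rot: [2.281, -0.001, 2.829]
force: [-0.5, 0.3, -2.5]
width: 0.0092
gripper_force: 15.0
t 40.0 handle s,h 0.0456 0.0284 F u,v,z [ 0.2  0.5 -2.5] w 0.0092
wrist battery_0 [([185.0, 180.0], 0.51)]
wrist bail_grip [([298.0, 237.0], 0.94), ([339.0, 78.0], 0.24)]
top battery_0 [([336.0, 188.0], 0.51), ([321.0, 188.0], 0.42)]
top bail_grip [([371.0, 174.0], 0.72)]
wrist [(0.705, 100, 'ears u,h', [0.013, -0.058], 0.06), (0.698, 98, 'ears u,h', [0.016, -0.056], 0.058)]
top [(0.897, 102, 'ears u,h', [0.01, -0.06], 0.061), (0.891, 104, 'ears u,h', [0.007, -0.062], 0.062)]
```

```bash
cat > tv.py <<'E'
from h import *
import sys
def ch(p):
    h,s,v=[int(x) for x in cv2.cvtColor(np.uint8([[p]]),cv2.COLOR_BGR2HSV)[0,0]]
    if v<60:return '#'
    if 40<h<100 and s>50:return 'g'
    if s<60:return 'w' if v>120 else '+'
    if h<13 or h>170:return 'o'
    return '.' if v>140 else ','
im=cv2.imread(sys.argv[1])
for y in range(130,236,3):print(y,''.join(ch(np.median(im[y:y+3,x:x+2].reshape(-1,3),0).astype(np.uint8)) for x in range(284,400,2)))
E
python3 -m handwheel '[{"delta_pos":[-0.124,-0.38,0],"dr":[0,0,0]},{"delta_pos":[-0.124,-0.38,0],"dr":[0,0,0]},{"delta_pos":[0,0,0],"dr":[0,0,0]},{"delta_pos":[0.124,0.38,0],"dr":[0,0,0]},{"delta_pos":[0.124,0.38,0],"dr":[0,0,0]},{"delta_pos":[0,0,0],"dr":[0,0,0]}]'
python3 now.py y2 0.0; python3 tv.py pics/y2_top.png
```

```text
t: 40.9
eef_pos: [0.4688, -0.1022, 0.2315]
ee_rot: [2.281, -0.001, 2.829]
force: [-0.3, -0.1, -4.0]
width: 0.0092
gripper_force: 15.0
t 40.9 handle s,h 0.0455 0.0285 F u,v,z [-0.2  0.3 -4. ] w 0.0092
wrist battery_0 [([183.0, 177.0], 0.57)]
wrist bail_grip [([299.0, 240.0], 0.83)]
top battery_0 [([334.0, 189.0], 0.58), ([315.0, 184.0], 0.56)]
top bail_grip [([371.0, 177.0], 0.8)]
wrist [(0.709, 100, 'ears u,h', [0.013, -0.058], 0.06), (0.703, 98, 'ears u,h', [0.016, -0.056], 0.058)]
top [(0.9, 102, 'ears u,h', [0.01, -0.06], 0.061), (0.894, 104, 'ears u,h', [0.007, -0.062], 0.062)]
130 ooooooooooooooo,,,o,,,,,,,,,,,.........................,,.
133 ooooooo,,,ooo++++++oo,,,,,,,,,,...................,,,,,,,,
136 oo,o,oo,,,oo,,,..,,o+++++o,,,,,,,,................,,,,,,,,
139 o,,,,,,,,,o,..........,o,+++++,,,,,,,,..,,,......,,,,,,,,,
142 ,,,,,,,,,o+,..............,,,oo++++oo,,,.,,,o+w,,,,,,,,,,,
145 ....,,,,,+,...............,,,,,,.,,o+++++,+++,ww,,,,,,,,,,
148 .....,,,,+,....................,,,,,,o+++++o,.ww,,,,,,,,,,
151 ......,+++,................,.......,,wggg++,,.w.,,,,o,,,,,
154 ...
[... 1056 characters left out ...]
gggg+w,
205 ..............................,++w+,,++,,,,,,,,,,,,,,,,,,,
208 ................................,++++,......,,,,,,,,,,,,,,
211 ...........................................,,.,,,,,,,,,,,,
214 ...........................................,,,,,,,,,,,,,,,
217 ...........................................,.,,,,,,,,,,,,,
220 ...................,,,,,,.................,,.,,,,,,,,,,,,,
223 ...................,,,,,,,,,,,............,.,,,,,,,,,,,,,,
226 ...................,,,,,,,,,,,,,,,,......,,.,,,,,,,,,,,,,,
229 ..................,,,,,,,,,,,,,,,,,,,,,,..,,,,,,,,,,,,,,,,
232 .................,,,,,,,,,,,,,,,,,,,,,,,,,,,,,,,,,,,,,,,,,
235 .................,,,,,,,,,,,,,,,,,,,,,,,,,,,,,,,,,,,,,,,,,
```

```bash
python3 -m handwheel '[{"delta_pos":[-0.124,-0.38,0],"dr":[0,0,0]},{"delta_pos":[-0.124,-0.38,0],"dr":[0,0,0]},{"delta_pos":[0,0,0],"dr":[0,0,0]},{"delta_pos":[0.15,0.48,0],"dr":[0,0,0]},{"delta_pos":[0.124,0.38,0],"dr":[0,0,0]},{"delta_pos":[0,0,0],"dr":[0,0,0]},{"delta_pos":[0,0,0],"dr":[0,0,0]}]'
python3 now.py y3 0.0; python3 - <<'E'
from h import *
a=cv2.imread("pics/l_top.png").astype(int);b=cv2.imread("pics/y3_top.png").astype(int)
d=(a-b).sum(2)
for y in range(150,230,3):print(y,''.join('#' if d[y:y+3,x:x+2].mean()>90 else '+' if d[y:y+3,x:x+2].mean()>40 else 'o' if d[y:y+3,x:x+2].mean()<-60 else '.' for x in range(284,400,2)))
print([(np.round(q["location"]).tolist(),round(q["conf"],2)) for q in find_in("top","battery_0")])
E
```

```text
t: 41.9
eef_pos: [0.4693, -0.1004, 0.2315]
ee_rot: [2.283, -0.001, 2.83]
force: [0.0, -1.1, -4.1]
width: 0.0093
gripper_force: 15.0
t 41.9 handle s,h 0.0437 0.0285 F u,v,z [-1.  -0.4 -4.1] w 0.0093
wrist battery_0 [([182.0, 180.0], 0.58), ([281.0, 271.0], 0.2)]
wrist bail_grip [([296.0, 239.0], 0.9), ([287.0, 105.0], 0.67)]
top battery_0 [([336.0, 190.0], 0.68), ([314.0, 185.0], 0.42)]
top bail_grip [([370.0, 171.0], 0.82)]
wrist [(0.696, 100, 'ears u,h', [0.015, -0.058], 0.06), (0.691, 102, 'ears u,h', [0.012, -0.06], 0.061)]
top [(0.909, 100, 'ears u,h', [0.015, -0.058], 0.06), (0.897, 98, 'ears u,h', [0.018, -0.056], 0.059)]
150 ..............................oo.+..oo.oo...+#oo..........
153 .............................oo+#..oo.......#+o...........
156 ............................ooo+...oo......+#oo...........
159 ............................oo.+..oo.......++o........+...
162 ............................oo....oo.........o.......##...
165 ............................o....oo...............+######+
168 .............................#...oo..........+....##...++#
171 ...................
[... 561 characters left out ...]
.......###+...+ooo.......#+o...........#..oo.
201 ............................o........##..+..........#+.o..
204 ..............................+...+###.+#####+#+....++.o..
207 ..........................................................
210 ..........................................................
213 ..........................................................
216 ..........................................................
219 ..........................................................
222 ..........................................................
225 ..........................................................
228 ..........................................................
[([308.0, 182.0], 0.43)]
```

Two of the saved views show dark new shapes in the tray, from (300,181) to (336,200), covering about as much as three cells. The pail now hangs at 101°. I'll let it down along the arc and check inside it.

```bash
python3 -m handwheel '[{"delta_pos":[-0.149,-0.46,-0.245],"dr":[0,0,0]},{"delta_pos":[-0.118,-0.364,-0.301],"dr":[0,0,0]},{"delta_pos":[-0.105,-0.321,-0.35],"dr":[0,0,0]},{"delta_pos":[-0.089,-0.271,-0.395],"dr":[0,0,0]},{"delta_pos":[-0.07,-0.216,-0.43],"dr":[0,0,0]},{"delta_pos":[-0.051,-0.157,-0.458],"dr":[0,0,0]},{"delta_pos":[-0.031,-0.094,-0.477],"dr":[0,0,0]},{"delta_pos":[-0.01,-0.03,-0.485],"dr":[0,0,0]},{"delta_pos":[0.011,0.034,-0.485],"dr":[0,0,0]},{"delta_pos":[0.031,0.098,-0.476],"dr":[0,0,0]}]'
python3 -m handwheel '[{"delta_pos":[0.052,0.16,-0.457],"dr":[0,0,0]},{"delta_pos":[0.071,0.219,-0.43],"dr":[0,0,0]},{"delta_pos":[0.089,0.273,-0.392],"dr":[0,0,0]},{"delta_pos":[0.051,0.156,-0.18],"dr":[0,0,0]},{"delta_pos":[0,0,0],"dr":[0,0,0]}]'
python3 - <<'E'
from h import *
look(("top",),save="z",qs=["battery_0","bail_grip","tip_handle"])
print([(np.round(q["location"]).tolist(),round(q["conf"],2)) for q in find_in("top","battery_0")])
E
python3 tv.py pics/z_top.png
```

```text
t: 43.25
eef_pos: [0.4519, -0.1542, 0.1069]
ee_rot: [2.282, -0.002, 2.828]
force: [0.2, 0.1, 0.6]
width: 0.0093
gripper_force: 15.0
t: 43.75
eef_pos: [0.4598, -0.1292, 0.0638]
ee_rot: [2.282, -0.002, 2.829]
force: [0.5, 0.9, 1.9]
width: 0.0094
gripper_force: 15.0
top battery_0 [([335.0, 192.0], 0.48), ([323.0, 188.0], 0.47)]
top bail_grip [([374.0, 173.0], 0.76)]
top tip_handle [([390.0, 195.0], 0.94), ([337.0, 187.0], 0.59)]
[([321.0, 185.0], 0.46), ([308.0, 184.0], 0.41)]
130 ooooooooo,ooooo,,,o,,,,,,........................,,,......
133 oo,oooo,o,ooo++++++oo,.,,,,,,,.................,,,,,,,,...
136 o,,,o,...,o,o,....,o+++++oo,,,,,,.............,,,,,,,,,,,,
139 ,,o,,,,,,,o,...........o,+++++o,,,,,,,.......,,,,,,,,,,,,,
142 .,,...,,.o+,...............,,oo++++oo,,..,,,,,+w,,,,,,,,,,
145 .......,,+,....................,,,o++++++,,,,+ww,,,,,,,,,,
148 .......,o+,....................,,,,,,,o++++++oww,,,,,,,,,,
151 ......,+++,..................,,...wwwwwww++++ww,,,,,,,,,,,
154 ......o++++....................www+gggggggg++ww+,,#o,,,,,,
157 ......++++,..................wwwgggggggggggg+wwg,+
[... 946 characters left out ...]
,wwww+w
205 .................................www++++gggg++wwwwwwwwwwww
208 ..................................,,++wwwwwww..,,,,,,,,...
211 ...................................,,.......,.,,,,,,,,,...
214 ...........................................,..,,,,,,,,....
217 ...........................................,..,,,,,,,.....
220 ...........................................,.,,,,,,,......
223 ........................,,,,,.............,..,,,,,,.......
226 .......................,,,,,,,,,,,........,.,,,,,,,.......
229 ......................,,,,,,,,,,,,,,,,,,....,,,,,,........
232 ......................,,,,,,,,,,,,,,,,,,,,,,,,,,,.........
235 .....................,,,,,,,,,,,,,,,,,,,,,,,,,,,..........
```

The pail's inside reads clean green: it's empty, with three cells in the tray. I'll let go, back out, and go above the bail.

```bash
python3 -m handwheel '[{"delta_pos":[0,0,0],"dr":[0,0,0]},{"delta_pos":[0,0,0],"dr":[0,0,0]},{"delta_pos":[-0.05,-0.15,0.14],"dr":[0,0,0]},{"delta_pos":[-0.12,-0.38,0.34],"dr":[0,0,0]},{"delta_pos":[-0.12,-0.38,0.34],"dr":[0,0,0]},{"delta_pos":[-0.12,-0.38,0.34],"dr":[0,0,0]},{"delta_pos":[-0.14,-0.41,0.34],"dr":[0,0,0]}]' 0.41 15
python3 -m handwheel '[{"delta_pos":[0,0,0.99],"dr":[-7.8,2.53,0]},{"delta_pos":[0,0,0.99],"dr":[-7.8,2.53,0]},{"delta_pos":[0,0,0.99],"dr":[-7.8,2.53,0]},{"delta_pos":[0,0,0.99],"dr":[-7.8,2.53,0]},{"delta_pos":[0,0,0.99],"dr":[-7.8,2.53,0]},{"delta_pos":[0.28,0.8,0.99],"dr":[-7.8,2.53,0]},{"delta_pos":[0.28,0.8,0],"dr":[0,0,0]},{"delta_pos":[0.28,0.8,0],"dr":[0,0,0]},{"delta_pos":[0.28,0.8,0],"dr":[0,0,0]},{"delta_pos":[0,0,0],"dr":[0,0,0]}]'
python3 - <<'E'
from h import *
from scipy.spatial.transform import Rotation as Ro
s=get_state();print(Ro.from_euler("xyz",s["ee_rot"]).as_matrix().round(3).tolist())
look(("wrist","top"),save="aa",qs=["bail_grip","hook","battery_0"])
print(proj("wrist",(.4852,-.0597,.203)),proj("wrist",s["eef_pos"]))
for p in mark_of("wrist","bail_grip"):print(atz("wrist",p["location"],.203))
E
```

```text
t: 44.7
eef_pos: [0.443, -0.1827, 0.1107]
ee_rot: [2.283, -0.0, 2.828]
force: [-0.3, -0.2, 0.9]
width: 0.0258
gripper_force: 0.0
t: 45.7
eef_pos: [0.4773, -0.0842, 0.288]
ee_rot: [3.139, -0.001, 2.829]
force: [-1.3, -0.8, -0.1]
width: 0.0259
gripper_force: 0.0
[[-0.951, 0.308, 0.0], [0.308, 0.951, 0.003], [0.001, 0.003, -1.0]]
wrist bail_grip [([318.0, 222.0], 0.97)]
wrist hook []
wrist battery_0 [([369.0, 168.0], 0.62)]
top bail_grip [([391.0, 196.0], 0.21)]
top hook []
top battery_0 []
(np.float64(319.0534237481743), np.float64(220.07778804673035)) (np.float64(287.98146659122824), np.float64(272.5044414375508))
[ 0.48635486 -0.06120728  0.203     ]
```

```bash
python3 -m handwheel '[{"delta_pos":[0.14,0.4,0],"dr":[0,0,0]},{"delta_pos":[0.14,0.4,0],"dr":[0,0,0]},{"delta_pos":[0,0,-0.55],"dr":[0,0,0]},{"delta_pos":[0,0,-0.55],"dr":[0,0,0]},{"delta_pos":[0,0,-0.55],"dr":[0,0,0]},{"delta_pos":[0,0,-0.55],"dr":[0,0,0]},{"delta_pos":[0,0,-0.53],"dr":[0,0,0]},{"delta_pos":[0,0,0],"dr":[0,0,0]}]' 0.41 25
python3 -m handwheel '[{"delta_pos":[0,0,0],"dr":[0,0,0]},{"delta_pos":[0,0,0],"dr":[0,0,0]},{"delta_pos":[0,0,0],"dr":[0,0,0]},{"delta_pos":[0,0,0],"dr":[0,0,0]}]' 1 25
```

```text
t: 46.95
eef_pos: [0.4841, -0.061, 0.2032]
ee_rot: [3.141, -0.005, 2.828]
force: [0.1, 0.6, -1.2]
width: 0.0256
gripper_force: 0.0
t: 47.35
eef_pos: [0.4863, -0.0608, 0.2065]
ee_rot: [3.137, 0.001, 2.828]
force: [-0.0, 5.9, 4.3]
width: 0.0111
gripper_force: 25.0
```

```bash
python3 -m handwheel '[{"delta_pos":[0,0,0.2],"dr":[0,0,0]},{"delta_pos":[0,0,0.35],"dr":[0,0,0]},{"delta_pos":[0,0,0.35],"dr":[0,0,0]},{"delta_pos":[0,0,0.35],"dr":[0,0,0]},{"delta_pos":[0,0,0.15],"dr":[0,0,0]},{"delta_pos":[-0.05,-0.15,0],"dr":[0,0,0]},{"delta_pos":[-0.1,-0.3,0],"dr":[0,0,0]},{"delta_pos":[-0.1,-0.3,0],"dr":[0,0,0]},{"delta_pos":[-0.12,-0.36,0],"dr":[0,0,0]},{"delta_pos":[-0.12,-0.36,0.2],"dr":[0,0,0]}]'
python3 - <<'E'
from h import *
s=get_state();print(s["force"],s["width"])
look(("top",),save="bb",qs=["bail_grip","pail","tip_handle"])
E
```

```text
t: 48.35
eef_pos: [0.4693, -0.1069, 0.2524]
ee_rot: [3.14, -0.004, 2.827]
force: [0.2, 0.2, -4.0]
width: 0.0107
gripper_force: 25.0
[ 0.15668682  0.23914025 -3.95448517] 0.010741559646548552
top bail_grip []
top pail [([385.0, 193.0], 0.68)]
top tip_handle [([425.0, 201.0], 0.67)]
```

```bash
python3 -m handwheel '[{"delta_pos":[-0.12,-0.36,0],"dr":[0,0,0]},{"delta_pos":[-0.12,-0.36,0],"dr":[0,0,0]},{"delta_pos":[-0.12,-0.36,0],"dr":[0,0,0]},{"delta_pos":[-0.12,-0.36,0.1],"dr":[0,0,0]},{"delta_pos":[-0.06,-0.18,0.5],"dr":[0,0,0]},{"delta_pos":[0,0,0.85],"dr":[0,0,0]},{"delta_pos":[0,0,0.95],"dr":[0,0,0]},{"delta_pos":[0,0,0.95],"dr":[0,0,0]},{"delta_pos":[0,0,0.95],"dr":[0,0,0]},{"delta_pos":[0,0,0.7],"dr":[0,0,0]}]'
python3 - <<'E'
from h import *
s=get_state();print(s["force"],s["width"],s["q"])
look(("top",),save="cc",qs=["mat","coffee_cup"])
for p in mark_of("top","mat")[:1]:print(atz("top",p["location"],.004))
# mat centre by colour: use first clean top image
im=cv2.imread("pics/a_top.png");h=cv2.cvtColor(im,cv2.COLOR_BGR2GRAY)
c=cv2.HoughCircles(cv2.medianBlur(h,3)[150:250,180:290],cv2.HOUGH_GRADIENT,1,50,param1=80,param2=15,minRadius=24,maxRadius=36)
print(c);
if c is not None: print(atz("top",c[0,0,:2]+[180,150],.004))
E
```

```text
t: 49.55
eef_pos: [0.454, -0.1552, 0.4054]
ee_rot: [3.139, 0.0, 2.827]
force: [1.1, 0.1, -4.5]
width: 0.0109
gripper_force: 25.0
[ 1.06084046  0.13038415 -4.48720449] 0.010854209827662789 [ 0.07969485 -0.03738458 -0.11293962 -0.00267219 -1.49392302 -1.96495009]
top mat [([237.0, 201.0], 0.97)]
top coffee_cup [([165.0, 208.0], 0.86)]
[0.46975932 0.19240206 0.004     ]
[[[54.5 53.5 29.5]]]
[0.4639338  0.19824611 0.004     ]
```

```bash
python3 -m handwheel '[{"delta_pos":[0.022,0.3,0],"dr":[0,0,1.5]},{"delta_pos":[0.022,0.5,0],"dr":[0,0,1.5]},{"delta_pos":[0.022,0.7,0],"dr":[0,0,1.5]},{"delta_pos":[0.022,0.85,0],"dr":[0,0,1.5]},{"delta_pos":[0.022,0.85,0],"dr":[0,0,1.5]},{"delta_pos":[0.022,0.85,0],"dr":[0,0,1.5]},{"delta_pos":[0.022,0.85,0],"dr":[0,0,1.5]},{"delta_pos":[0.022,0.85,0],"dr":[0,0,1.5]},{"delta_pos":[0.022,0.85,0],"dr":[0,0,1.5]},{"delta_pos":[0.022,0.85,0],"dr":[0,0,1.5]}]'
python3 -m handwheel '[{"delta_pos":[0.022,0.85,0],"dr":[0,0,1.5]},{"delta_pos":[0.022,0.85,0],"dr":[0,0,1.5]},{"delta_pos":[0.022,0.8,0],"dr":[0,0,1.5]},{"delta_pos":[0.022,0.7,0],"dr":[0,0,1.5]},{"delta_pos":[0.022,0.5,0],"dr":[0,0,1.5]},{"delta_pos":[0.022,0.35,0],"dr":[0,0,0]},{"delta_pos":[0.022,0.25,0],"dr":[0,0,0]},{"delta_pos":[0,0,0],"dr":[0,0,0]},{"delta_pos":[0,0,0],"dr":[0,0,0]},{"delta_pos":[0,0,0],"dr":[0,0,0]}]'
python3 - <<'E'
from h import *
s=get_state();print(s["force"],s["width"],s["q"])
look(("wrist","scene"),save="dd",qs=["bail_grip","pail","mat","ink_bottle","coffee_cup"])
E
```

```text
t: 50.75
eef_pos: [0.46, 0.0705, 0.4018]
ee_rot: [3.14, -0.004, 3.092]
force: [-0.0, 0.0, -3.4]
width: 0.0111
gripper_force: 25.0
t: 51.75
eef_pos: [0.4654, 0.1975, 0.4033]
ee_rot: [3.139, -0.002, -3.064]
force: [-0.7, -0.8, -4.4]
width: 0.0111
gripper_force: 25.0
[-0.71623988 -0.80624138 -4.42910194] 0.011119597693444004 [ 0.78818613  0.00993423 -0.07088448 -0.00309485 -1.48942665 -2.28096934]
wrist bail_grip [([284.0, 268.0], 0.83)]
wrist pail [([283.0, 199.0], 0.91)]
wrist mat []
wrist ink_bottle [([357.0, 112.0], 0.87)]
wrist coffee_cup [([368.0, 168.0], 0.82)]
scene bail_grip []
scene pail [([280.0, 137.0], 0.57)]
scene mat []
scene ink_bottle [([233.0, 163.0], 0.89)]
scene coffee_cup [([269.0, 150.0], 0.67)]
```

```bash
python3 -m handwheel '[{"delta_pos":[0,0,-0.5],"dr":[0,0,0]},{"delta_pos":[0,0,-0.8],"dr":[0,0,0]},{"delta_pos":[0,0,-0.95],"dr":[0,0,0]},{"delta_pos":[0,0,-0.95],"dr":[0,0,0]},{"delta_pos":[0,0,-0.95],"dr":[0,0,0]},{"delta_pos":[0,0,-0.95],"dr":[0,0,0]},{"delta_pos":[0,0,-0.95],"dr":[0,0,0]},{"delta_pos":[0,0,-0.8],"dr":[0,0,0]},{"delta_pos":[0,0,-0.5],"dr":[0,0,0]},{"delta_pos":[0,0,-0.25],"dr":[0,0,0]}]'
python3 -m handwheel '[{"delta_pos":[0,0,0],"dr":[0,0,0]},{"delta_pos":[0,0,0],"dr":[0,0,0]},{"delta_pos":[0,0,0],"dr":[0,0,0]},{"delta_pos":[0,0,-0.1],"dr":[0,0,0]},{"delta_pos":[0,0,-0.1],"dr":[0,0,0]},{"delta_pos":[0,0,-0.1],"dr":[0,0,0]}]'
python3 - <<'E'
from h import *
s=get_state();print(s["force"],s["width"],s["eef_pos"])
look(("wrist","top"),save="ee",qs=["pail","mat"])
for c,p in(("wrist",s["eef_pos"]),):print(proj("wrist",(s["eef_pos"][0],s["eef_pos"][1],s["eef_pos"][2]-.1505)),proj("wrist",(.4655,.1975,.004)),proj("top",(.4655,.1975,.004)))
E
```

```text
t: 53.35
eef_pos: [0.4649, 0.1978, 0.1737]
ee_rot: [3.14, -0.003, -3.063]
force: [-0.9, -0.1, -3.1]
width: 0.011
gripper_force: 25.0
t: 53.95
eef_pos: [0.4654, 0.1982, 0.1661]
ee_rot: [3.139, -0.001, -3.063]
force: [0.4, -0.4, -3.5]
width: 0.0113
gripper_force: 25.0
[ 0.44185409 -0.4388704  -3.54981337] 0.011298597786130593 [0.46537455 0.19816751 0.16612585]
wrist pail [([283.0, 198.0], 0.94)]
wrist mat []
top pail [([235.0, 202.0], 0.6)]
top mat []
(np.float64(282.76641044624466), np.float64(199.23128374484241)) (np.float64(282.062441886188), np.float64(196.51555615188755)) (np.float64(234.8246641814355), np.float64(202.7843587862005))
```

```bash
python3 -m handwheel '[{"delta_pos":[0,0,-0.05],"dr":[0,0,0]},{"delta_pos":[0,0,-0.05],"dr":[0,0,0]},{"delta_pos":[0,0,-0.05],"dr":[0,0,0]},{"delta_pos":[0,0,-0.05],"dr":[0,0,0]},{"delta_pos":[0,0,-0.05],"dr":[0,0,0]},{"delta_pos":[0,0,-0.03],"dr":[0,0,0]},{"delta_pos":[0,0,-0.03],"dr":[0,0,0]},{"delta_pos":[0,0,0],"dr":[0,0,0]},{"delta_pos":[0,0,0],"dr":[0,0,0]}]'
```

```text
t: 55.15
eef_pos: [0.4654, 0.1982, 0.1569]
ee_rot: [3.139, -0.002, -3.063]
force: [0.4, 0.5, -3.5]
width: 0.0113
gripper_force: 25.0
```

```bash
python3 -m handwheel '[{"delta_pos":[0,0,-0.03],"dr":[0,0,0]},{"delta_pos":[0,0,-0.03],"dr":[0,0,0]},{"delta_pos":[0,0,-0.03],"dr":[0,0,0]},{"delta_pos":[0,0,0],"dr":[0,0,0]}]'
python3 -m handwheel '[{"delta_pos":[0,0,-0.03],"dr":[0,0,0]},{"delta_pos":[0,0,-0.03],"dr":[0,0,0]},{"delta_pos":[0,0,0],"dr":[0,0,0]}]'
```

```text
t: 55.55
eef_pos: [0.4657, 0.1985, 0.1545]
ee_rot: [3.138, -0.001, -3.063]
force: [-0.0, 0.6, -1.8]
width: 0.0114
gripper_force: 25.0
t: 55.85
eef_pos: [0.4666, 0.199, 0.1543]
ee_rot: [3.138, 0.002, -3.062]
force: [-2.4, 1.0, 10.9]
width: 0.0111
gripper_force: 25.0
```

```bash
python3 -m handwheel '[{"delta_pos":[0,0,0.03],"dr":[0,0,0]},{"delta_pos":[0,0,0],"dr":[0,0,0]}]'
python3 -m handwheel '[{"delta_pos":[0,0,0],"dr":[0,0,0]},{"delta_pos":[0,0,0],"dr":[0,0,0]},{"delta_pos":[0,0,0],"dr":[0,0,0]},{"delta_pos":[0,0,0.5],"dr":[0,0,0]},{"delta_pos":[0,0,0.9],"dr":[0,0,0]},{"delta_pos":[0,0,1],"dr":[0,0,0]},{"delta_pos":[0,0,1],"dr":[0,0,0]},{"delta_pos":[0,0,1],"dr":[0,0,0]},{"delta_pos":[0,0,1],"dr":[0,0,0]}]' 0.3 25
python3 -m handwheel '[{"delta_pos":[0,-0.5,0],"dr":[0,0,0]},{"delta_pos":[0,-0.9,0],"dr":[0,0,0]},{"delta_pos":[0,-0.9,0],"dr":[0,0,0]},{"delta_pos":[0,-0.9,0],"dr":[0,0,0]},{"delta_pos":[0,0,0],"dr":[0,0,0]},{"delta_pos":[0,0,0],"dr":[0,0,0]},{"delta_pos":[0,0,0],"dr":[0,0,0]},{"delta_pos":[0,0,0],"dr":[0,0,0]},{"delta_pos":[0,0,0],"dr":[0,0,0]},{"delta_pos":[0,0,0],"dr":[0,0,0]}]'
python3 - <<'E'
from h import *
look(("wrist","scene","top"),save="ff",qs=["pail","tip_handle","bail_grip","battery_0","ink_bottle","coffee_cup"])
for c in("wrist","scene","top"):print(c,proj(c,(.4655,.1975,.004)))
E
```

```text
t: 56.05
eef_pos: [0.466, 0.1987, 0.1543]
ee_rot: [3.138, 0.0, -3.063]
force: [-2.0, 1.2, 7.4]
width: 0.0111
gripper_force: 25.0
t: 56.95
eef_pos: [0.4652, 0.1979, 0.3163]
ee_rot: [3.139, -0.002, -3.063]
force: [0.8, -0.3, 0.6]
width: 0.0305
gripper_force: 0.0
t: 57.95
eef_pos: [0.4654, 0.1026, 0.3151]
ee_rot: [3.139, -0.002, -3.062]
force: [-0.6, 0.8, -0.0]
width: 0.031
gripper_force: 0.0
wrist pail [([348.0, 180.0], 0.58), ([196.0, 179.0], 0.42)]
wrist tip_handle [([296.0, 178.0], 0.78)]
wrist bail_grip []
wrist battery_0 [([197.0, 179.0], 0.9), ([228.0, 194.0], 0.71)]
wrist ink_bottle [([440.0, 112.0], 0.83)]
wrist coffee_cup [([448.0, 181.0], 0.66)]
scene pail [([279.0, 197.0], 0.67)]
scene tip_handle [([282.0, 225.0], 0.55)]
scene bail_grip [([286.0, 167.0], 0.53)]
scene battery_0 [([301.0, 268.0], 0.66), ([303.0, 255.0], 0.6)]
scene ink_bottle [([235.0, 163.0], 0.8)]
scene coffee_cup [([281.0, 225.0], 0.64), ([268.0, 148.0], 0.47)]
top pail [([233.0, 203.0], 0.87)]
top tip_handle [([271.0, 200.0], 0.92)]
top bail_grip []
top battery_0 [([338.0, 190.0], 0.53)]
top ink_bottle [([180.0, 254.0], 0.45), ([370.0, 172.0], 0.2)]
top coffee_cup []
wrist (np.float64(345.8206180002641), np.float64(178.0234257016499))
scene (np.float64(279.7716173565194), np.float64(199.49902714437104))
top (np.float64(234.8246641814355), np.float64(202.7843587862005))
```

```bash
python3 -m handwheel '[{"delta_pos":[0,0,0],"dr":[0,0,0]},{"delta_pos":[0,0,0],"dr":[0,0,0]},{"delta_pos":[0,0,0],"dr":[0,0,0]},{"delta_pos":[0,0,0],"dr":[0,0,0]},{"delta_pos":[0,0,0],"dr":[0,0,0]},{"delta_pos":[0,0,0],"dr":[0,0,0]},{"delta_pos":[0,0,0],"dr":[0,0,0]},{"delta_pos":[0,0,0],"dr":[0,0,0]},{"delta_pos":[0,0,0],"dr":[0,0,0]},{"delta_pos":[0,0,0],"dr":[0,0,0]}]'
python3 - <<'E'
from h import *
look(("scene",),save="gg",qs=["pail","tip_handle","bail_grip","battery_0"])
for q in mark_of("scene","battery_0"):print(atz("scene",q["location"],.007).round(3),round(q["conf"],2))
print(job_done())
E
```

```text
t: 60.0
eef_pos: [0.4654, 0.1021, 0.3153]
ee_rot: [3.139, -0.002, -3.063]
force: [-0.2, -1.1, 0.2]
width: 0.0309
gripper_force: 0.0
scene pail [([277.0, 195.0], 0.55)]
scene tip_handle [([280.0, 225.0], 0.71)]
scene bail_grip [([284.0, 166.0], 0.44)]
scene battery_0 [([301.0, 259.0], 0.59), ([302.0, 272.0], 0.52)]
[0.493 0.032 0.007] 0.59
[0.489 0.    0.007] 0.52
[ 0.483 -0.017  0.007] 0.41
the job is handed in; nothing more can be done
None
```

Job handed in at about 60 s (no verdict came back): on the third grip, after shaking, the pail emptied; three batteries show in the tray, it stands on the mat within about 2 px of centre in all three views, and the ink bottle and cup show no sign of having moved.

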